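# Set up the refuelling funnel and strainer on the fuel churn

## Robot

A 6-joint arm with a two-finger parallel gripper is mounted at the origin on the work surface. World frame = base frame: x ahead of the robot, y to its left, z up, the work surface at z = 0. Lengths are in m, angles in rad, forces in N, time in s.
With the tool pointing down it reaches from about 0.3 to 0.85 m from the base axis. Payload 5.4 kg.
Tool frame: the origin (TCP) lies midway between the tips of the shut fingers; the grasp point (between the pads) lies 19 mm behind it; z points along the fingers, y is the direction in which the jaws open and shut (so a half turn about z gives the same grasp; the last joint's range is limited). The gripper opens to 85 mm and grips with 20 to 120 N. Pads are 22 mm wide; open, the fingers measure 114 mm over their backs; the gripper's body (76 mm by 85 mm) begins 54 mm behind the grasp point. The pads swing forward as they close: fully open they stand 13 mm farther back than shut.
Start: joints at [1.119, 0.158, 1.597, -0, 1.386, -0.21], TCP at [0.138, 0.558, 0.231] pointing down, gripper open.
Joint ranges: [-2.91, 2.91], [-0.94, 2.29], [0.18, 2.7], [-1.29, 4.43], [0.17, 2.64], [-3, 3]. Speed limits (rad/s): [2.57, 2.57, 3.14, 3.14, 3.14, 3.14].

## Interface

Orientations are given as a unit quaternion [w, x, y, z].
In Python, from workcell import sense, get_image, calibration, ctrl gives the robot as it stands. The module is installed in compiled form; this text tells all that it offers.
- The arm moves only by the tool apply_moves, never from a script. Its arguments are lists of equal length, an entry for each row: "delta_rot": the turn, a rotation vector about the tool's x, y, z in units of 5 degrees (1.0 is 5 degrees), a list of three; "delta_pos": the shift along the tool's x, y, z in units of 30 mm (1.0 is 30 mm), a list of three; "claw": the opening, from 0 (shut) to 1 (fully open). In form: {"delta_rot": [[wx, wy, wz], ...], "delta_pos": [[dx, dy, dz], ...], "claw": [claw, ...]}. A call has 1 to 5 rows; each row shifts and turns the commanded pose from where the row before left it, along the tool's axes as they then stand; what a row does not reach is not made up. A row lasts 1/12 s, in which the tool goes at most 41.7 mm and 7.16 degrees, less where a joint would pass 70% of its speed; a pose out of reach is approached as far as the arm can. A call is refused whole if a number of a shift passes 1 or a number of a turn 1, either way. A call with a gripper value outside its range is refused whole. The fingers move at their own pace and stop on an object; "force" is the grip in N (left out, the last holds). Time passes only in rows, so rows that do not move let the fingers close. It gives the time, the measured TCP pose, the force and the opening at its end, in the units of the state.
- sense(): the state, without advancing time (a new reading comes with each control period).
- get_image(name): name is "side" or "top"; returns (picture, depth): 480x640x3 uint8, blue, green, red; 480x640 float32, m along the optical axis (not along the pixel's ray), 0 where there is no reading.
- calibration(name): a dict with "mtx" (3x3 intrinsics, pixels), "pose" (4x4, takes a point from camera to world coordinates). Camera axes: x right, y down, z forward; pixel columns grow to the right and rows downward; lengths in m; the calibration is good to about 2 mm. A picture is of the moment at which its call begins. calibration takes no time and is no camera call.
- ctrl.close_job(): hands the job in, once; it reports no verdict.
The state is a dict: "time_s": time; "joint_pos": joint angles; "qvel": joint speeds; "joint_torque": joint torques, N m; "position": TCP position; "tool_rot": TCP orientation; "force": force on the tool from outside, world axes, zero at the start; "wrist_torque": the same for the moment, N m; "width": finger opening in m.
Only numpy, scipy, OpenCV 4.12 (cv2) and the standard library are available. Lean on these libraries where they do the work, as an engineer would, in place of code of your own. Each camera call takes 0.05 s, during which the arm holds its last target.

## Task

Set up the refuelling churn: put the hex-collared funnel in the churn's tapered filler neck and turn it, pressing only gently, until its lugs drop into the slots and the flange sits flush on the neck. Then nest the tapered strainer (round lip) inside the funnel, fully home with its lip flush and level on the funnel's mouth, and let go. Do not force or jam the tapers, and leave the straight-sided basket (square lip) and everything else on the table where it is.

Things in the scene. Friction and masses are not known exactly. Their poses are not given: they have to be found in the camera images.
- funnel: White plastic funnel, 100 mm tall, 0.12 kg, upright. Origin: centre of the spout's lower end; z up its axis. Tapered spout 18 mm across at z = 0, 48 mm at z = 45; flange 74 mm across, z = 45 to 50; above it the hex collar. It stands with its lugs on the rim of an open black pot (50 mm tall, 64 mm across, 80 mm foot), spout inside with some mm of play: lift straight up.
- funnel_flange (a point): Centre of the flange's underside, 45 mm above the funnel's origin, axes as the funnel's. Four lugs hang below the flange, on the funnel's +x, +y, -x and -y axes: each 8 mm wide, 10 mm tall, out to a radius of 37 mm.
- funnel_mouth (a point): Centre of the funnel's mouth, 100 mm above its origin, axes as the funnel's. The hexagonal collar, 62 mm across flats and 50 mm tall, ends here; grip it from above across two opposite flats (they face the funnel's x axis and every 60 degrees from it). Inside is a conical bowl, 50 mm across at the mouth, 20 mm across 48 mm down.
- neck_mouth (a point): Centre of the filler neck's top rim, 114 mm above the table; z up. The top 12 mm is a steel castellated rim, inner radius 27 mm, outer 42 mm, cut by four radial slots 16 mm wide, 12 mm deep, 90 degrees apart. Unturned, the funnel rides 10 mm high on its lugs; turned under a few newtons (at most 90 degrees) it drops and funnel_flange comes to this point.
- churn: Fuel churn, fixed: squat aluminium drum, 150 mm across, 66 mm tall, with the steel neck on top. Origin: centre of its underside. Its yaw does NOT tell the slots' angle, which differs each time and is not reported: see it from above or find it by touch. The neck is too stiff to turn (2 Nm). Its conical bore leaves the seated spout about 2 mm radial clearance.
- strainer: Tapered steel strainer, 93 mm tall, 0.10 kg, upright, lip resting on the rim of a black pot like the funnel's: lift straight up. Origin: centre of its lower tip; z up its axis. Cone 18 mm across at z = 0, 46 mm at z = 45; round lip 64 mm across, z = 45 to 49; above it a bail with a bar. Seated in the funnel, the cone has about 2 mm radial clearance and the lip rests on the collar.
- strainer_lip (a point): Centre of the underside of the strainer's lip (45 mm above its origin); coincides with funnel_mouth when fully home.
- strainer_bar (a point): Centre of the strainer's bail bar, 86 mm above its origin, axes as the strainer's. The bar runs along y: 56 mm long, 10 mm thick in x, 14 mm tall, on two posts at y = -25 and +25 mm. Pinch it across its thickness from above.
- basket: Bystander to leave alone: a basket with a bail like the strainer's but a square lip (66 mm, the strainer's is round) and straight sides (44 mm across all the way down), standing in the third black pot. Origin: on its axis, 45 mm below the lip's underside; z up.
- drink: Bystander: drink bottle, 66 mm across, 200 mm tall; origin at the centre of its underside.
- sweets: Bystander: tub of sweets, 110 mm across, 85 mm tall; origin at the centre of its underside.
- wheel_a: Bystander: spare wheel lying flat, 84 mm across, 38 mm tall; origin at the centre of its underside.
- wheel_b: Bystander: a second such wheel.
- driver: Bystander: screwdriver lying on the table.
- spanner: Bystander: spanner lying on the table.
Mind the look-alikes: they are no part of the job. Leave any purple look-alike of the funnel alone.

How it is judged:
By the outcome, as a careful person would: the job done as asked, in the order asked, and still so for the second after the job is handed in, with the robot touching nothing.
It also fails if it takes over 72 s, if anything falls off the work surface, if the arm or the gripper's body presses on something with over 40 N, if the wrist force passes 120 N, or if a joint passes its speed limit or range.

## Working session

There is one attempt and no reset: what is moved stays moved. The work goes in short steps, Python scripts to look and compute and a tool call to move; the robot and the scene stay as the last step left them, time stands still between calls to the robot, and variables do not carry over. Pictures are saved under pics/ and viewed, and the job is handed in when it is done.

Besides the shell and the picture viewer there is one more tool, called after "Emit:" by a JSON object that holds its "method" and its "body". apply_moves: Moves the arm, as the interface text tells. Its arguments: {"type":"object","properties":{"delta_rot":{"type":"array","items":{"type":"array","items":{"type":"number"}}},"delta_pos":{"type":"array","items":{"type":"array","items":{"type":"number"}}},"claw":{"type":"array","items":{"type":"number"}},"force":{"type":"number"}},"required":["delta_rot","delta_pos","claw"]}

```bash
mkdir -p pics
python3 - <<'E'
from workcell import sense,get_image,calibration
import cv2,numpy as np
print(sense())
for n in("side","top"):
    im,d=get_image(n);cv2.imwrite(f"pics/{n}0.png",im);np.save(f"{n}0.npy",d)
    c=calibration(n);print(n,np.round(c["mtx"],1),np.round(c["pose"],4))
E
```

```text
{'time_s': 0.0, 'joint_pos': array([ 1.11888628e+00,  1.59039972e-01,  1.59825665e+00,  1.36182832e-05,
        1.38617540e+00, -2.10093137e-01]), 'qvel': array([-0.00069406, -0.00227029,  0.0007238 ,  0.0003004 ,  0.00078176,
        0.00129656]), 'joint_torque': array([ 5.97689341e-04, -3.96010172e+01, -3.31425333e+01, -3.77760807e-04,
        8.59785243e-03, -1.15790769e-05]), 'position': array([0.13743783, 0.55771408, 0.23030976]), 'tool_rot': array([-3.11716881e-04,  1.20615276e-01,  9.92698883e-01, -8.86499377e-04]), 'force': array([ 0.82716107, -0.04096318, -0.22525092]), 'wrist_torque': array([ 0.00913245,  0.01786461, -0.0179548 ]), 'width': 0.08542371150014014}
side [[548.    0.  315.3]
 [  0.  548.  247.9]
 [  0.    0.    1. ]] [[ 0.9144 -0.2848  0.2878  0.22  ]
 [-0.4048 -0.637   0.656  -0.7069]
 [-0.0035 -0.7163 -0.6978  0.9007]
 [ 0.      0.      0.      1.    ]]
top [[482.2   0.  318.4]
 [  0.  482.2 233.9]
 [  0.    0.    1. ]] [[ 0.0071 -0.9954  0.0956  0.4731]
 [-0.9999 -0.0079 -0.0084  0.0591]
 [ 0.0091 -0.0955 -0.9954  1.2002]
 [ 0.      0.      0.      1.    ]]
```

View pics/side0.png

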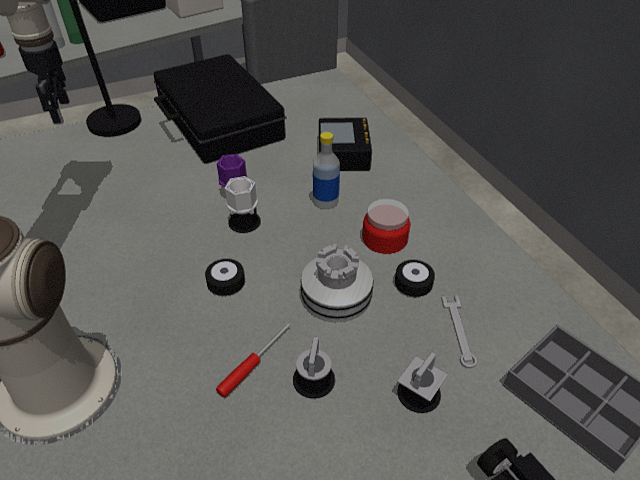

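View pics/top0.png

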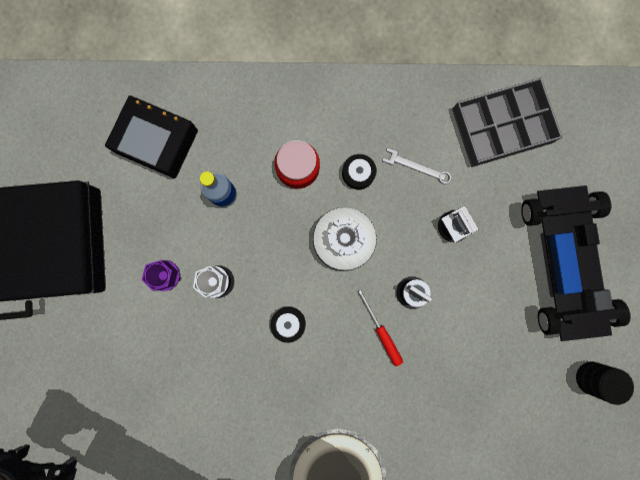

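The top view shows these candidates:
- **Funnel:** white at (211,282) and purple at (161,276). The white one fits.
- **Strainer or basket:** round lip at (414,293) and square lip at (457,225). The round one is the strainer.
- **Churn:** neck at (345,239).

I'll check these in enlarged crops.

Run:
```python
import cv2,numpy as np
t=cv2.imread("pics/top0.png");s=cv2.imread("pics/side0.png")
def crop(im,cx,cy,w,h,k):
    return cv2.resize(im[cy-h//2:cy+h//2,cx-w//2:cx+w//2],None,fx=k,fy=k,interpolation=cv2.INTER_CUBIC)
a=np.hstack([crop(t,211,282,50,50,8),crop(t,345,239,50,50,8)])
cv2.imwrite("pics/t_c1.png",a)
a=np.hstack([crop(t,414,293,50,50,8),crop(t,457,225,50,50,8)])
cv2.imwrite("pics/t_c2.png",a)
a=np.hstack([crop(s,240,205,80,80,5),crop(s,337,270,80,80,5)])
b=np.hstack([crop(s,314,370,80,80,5)[:200*2],crop(s,420,380,80,80,5)])
cv2.imwrite("pics/s_c1.png",a);cv2.imwrite("pics/s_c2.png",b)
```

```text
(no output)
```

View pics/t_c1.png

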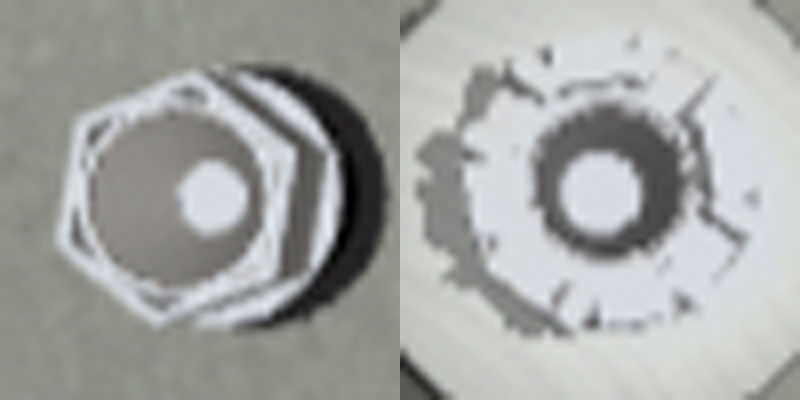

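View pics/t_c2.png

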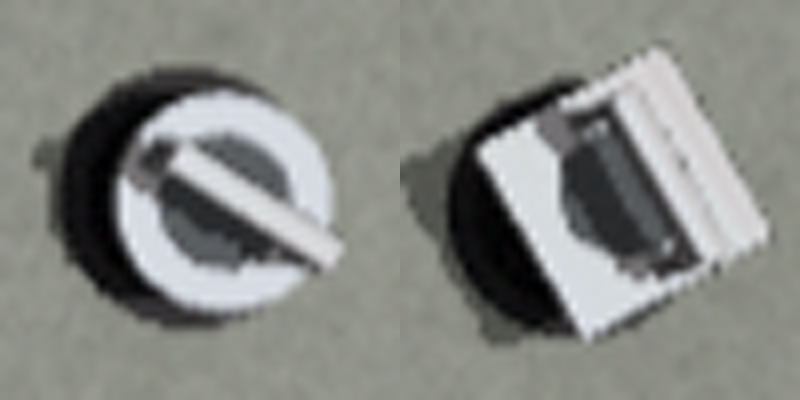

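View pics/s_c1.png

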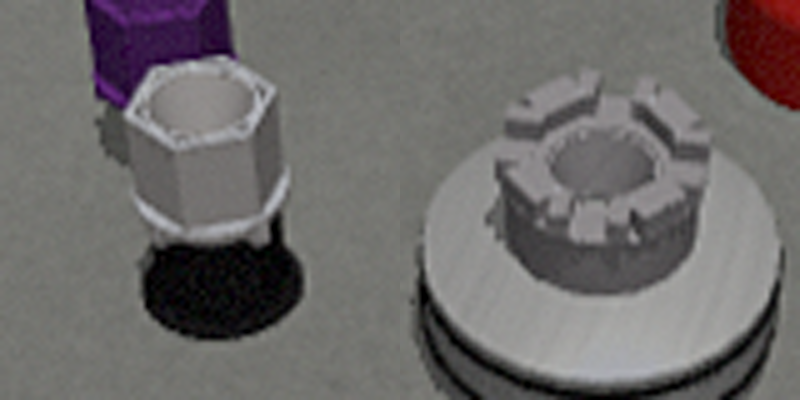

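View pics/s_c2.png

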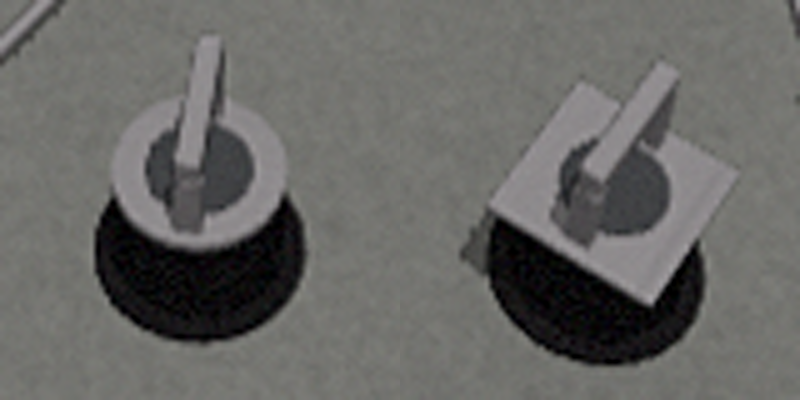

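The crops confirm all three: the round-lip strainer at top (414,293), the white funnel at (211,282), and the slots visible on the neck at side (337,270). Next I'll triangulate from the two views and rectify the neck.

```bash
cat > h.py <<'E'
import numpy as np,cv2
from workcell import sense,get_image,calibration
C={n:calibration(n) for n in("side","top")}
def ray(n,p):
    c=C[n];d=c["pose"][:3,:3]@np.linalg.inv(c["mtx"])@[p[0],p[1],1];return c["pose"][:3,3],d/np.linalg.norm(d)
def tri(ps,pt):
    o1,d1=ray("side",ps);o2,d2=ray("top",pt)
    s=np.linalg.lstsq(np.c_[d1,-d2],o2-o1,rcond=None)[0]
    a=o1+s[0]*d1;b=o2+s[1]*d2;return (a+b)/2,np.linalg.norm(a-b)
def plane(n,p,z):
    o,d=ray(n,p);return o+d*(z-o[2])/d[2]
def proj(n,P):
    c=C[n];q=np.linalg.inv(c["pose"])@np.r_[P,1];u=c["mtx"]@q[:3];return u[:2]/u[2]
def rect(im,n,cx,cy,z,half,res):
    N=int(2*half/res);c=C[n]
    pts=np.array([[cx+half,cy+half],[cx+half,cy-half],[cx-half,cy-half],[cx-half,cy+half]])
    src=np.float32([proj(n,[*p,z]) for p in pts]);dst=np.float32([[0,0],[N,0],[N,N],[0,N]])
    return cv2.warpPerspective(im,cv2.getPerspectiveTransform(src,dst),(N,N),flags=cv2.INTER_CUBIC) # up=+x, left=+y
def cloud(n,d):
    c=C[n];v,u=np.nonzero(d>0);z=d[v,u];q=(np.linalg.inv(c["mtx"])@np.c_[u,v,np.ones(len(u))].T)*z
    return (c["pose"][:3,:3]@q).T+c["pose"][:3,3]
E
python3 - <<'E'
from h import *
ht=np.array([(195,75),(298,150),(278,272),(160,325),(62,245),(80,125)])/8+[186,257]-0.44
hs=np.array([(155,68),(247,60),(277,93),(250,138),(180,148),(128,112)])/5+[200,165]-0.4
print("funnel mouth",tri(hs.mean(0),ht.mean(0)))
w=np.array([plane("top",p,.11) for p in ht]);c=w.mean(0);print("corner yaw",np.degrees(np.arctan2(*(w-c)[:,1::-1].T))%60, np.linalg.norm(w-c,axis=1))
# strainer bar ends top/side: crops
bt=np.array([(185,152),(335,255)])/8+[389,268]-.44
bs=np.array([(190,160),(210,40)])/5+[274,330]-.4
for i in (0,1):print("bar",[tri(bs[j],bt[i]) for j in(0,1)])
t=cv2.imread("pics/top0.png");s=cv2.imread("pics/side0.png")
# neck from bore
nt=(np.array([610,182])-[400,0])/8+[320,214]-.44
ns=(np.array([605,168])-[400,0])/5+[297,230]-.4
print("neck",tri(ns,nt))
for n in("side","top"):
    P=cloud(n,np.load(n+"0.npy"))
    for nm,(x,y) in dict(fun=(.40,.28),neck=(.46,.0),str=(.36,-.13)).items():
        Q=P[np.hypot(P[:,0]-x,P[:,1]-y)<.1];print(n,nm,np.histogram(Q[:,2],bins=np.arange(-.005,.19,.01))[0])
E
```

```text
funnel mouth (array([0.46974601, 0.2961304 , 0.11368141]), np.float64(0.0022325020401502394))
corner yaw [54.16886686 52.66595775 54.35812464 53.1326409  52.22980187 54.29817129] [0.034802   0.03579386 0.03484693 0.03551597 0.03490442 0.03488342]
bar [(array([ 0.45301057, -0.17295849,  0.0394201 ]), np.float64(0.013681657854653412)), (array([ 0.45925295, -0.16325232,  0.09693028]), np.float64(0.0019331952128096865))]
bar [(array([ 0.43143402, -0.20621317,  0.09603477]), np.float64(0.0002428935319512674)), (array([ 0.43823944, -0.19564552,  0.14764562]), np.float64(0.01060238846436581))]
neck (array([ 0.57374488, -0.01304611,  0.09960517]), np.float64(7.716279196535929e-05))
side fun [3046  167   90   84   83   69   64  131   96  145  162  237  124    0
    0    0    0    0    0]
side neck [4332  141  129   90   77  116  535  277   51   58   92  136   77    0
    0    0    0    0    0]
side str [5981  201  522  246   33  173  130    0    0    1   40    0    0    0
    0    0    0    0    0]
top fun [4327  134   11    2    0    2   77  142   76   92  114  202  140    0
    0    0    0    0    0]
top neck [4038  107   49    4    0   66  521  187    1   10  112  103   39    0
    0    0    0    0    0]
top str [4333  151  356  133   10  175   84    1    1   10   25    0    0    0
    0    0    0    0    0]
```

Run:
```python
from h import *
from scipy.optimize import least_squares
t=cv2.imread("pics/top0.png");s=cv2.imread("pics/side0.png")
R=[]
for n,im in(("top",t),("side",s)):
    r=rect(im,n,.5745,-.012,.114,.05,.00025);R.append(r)
cv2.imwrite("pics/neckrect.png",np.hstack(R))
for n in("side","top"):
    P=cloud(n,np.load(n+"0.npy"))
    Q=P[(np.hypot(P[:,0]-.574,P[:,1]+.012)<.06)&(P[:,2]>.09)]
    print(n,len(Q),np.percentile(Q[:,2],[5,50,90,99]))
    T=Q[Q[:,2]>.108]
    print(T[:,:2].min(0),T[:,:2].max(0),(T[:,:2].min(0)+T[:,:2].max(0))/2)
    D=P[(np.hypot(P[:,0]-.574,P[:,1]+.012)<.09)&(abs(P[:,2]-.066)<.012)]
    hull=cv2.convexHull(D[:,:2].astype(np.float32));print("drum",cv2.minEnclosingCircle(hull))
k=6;c=s[165:255,200:290];c=cv2.resize(c,None,fx=k,fy=k,interpolation=cv2.INTER_CUBIC)
c=cv2.convertScaleAbs(c,alpha=1.3,beta=10);cv2.imwrite("pics/fun_s.png",c)
```

```text
side 1114 [0.09298711 0.1076451  0.11593841 0.117815  ]
[ 0.52938177 -0.05859115] [0.61577007 0.03085701] [ 0.57257592 -0.01386707]
drum ((0.5714827179908752, -0.013902847655117512), 0.07681676745414734)
top 900 [0.09610556 0.1056384  0.11577473 0.11828803]
[ 0.53220399 -0.05346861] [0.61652581 0.03048434] [ 0.5743649  -0.01149213]
drum ((0.5737530589103699, -0.013065538369119167), 0.0750061646103859)
```

View pics/neckrect.png

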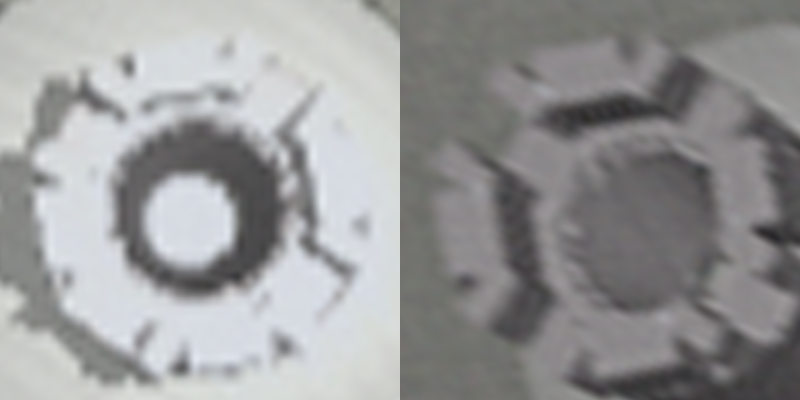

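View pics/fun_s.png

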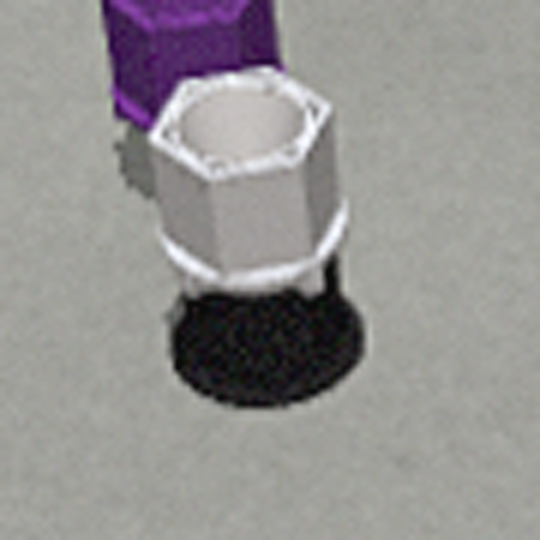

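Run:
```python
from h import *
c0=np.array([.5737,-.013])
tot=0
for n in("side","top"):
    P=cloud(n,np.load(n+"0.npy"))
    Q=P[P[:,2]>.085]
    best=[]
    for dx in np.arange(-.003,.0031,.001):
     for dy in np.arange(-.003,.0031,.001):
      V=Q[:,:2]-c0-[dx,dy];r=np.hypot(*V.T);m=(r>.030)&(r<.0405)
      V=V[m];z=Q[m,2]
      for yaw in np.arange(0,90,1.):
        a=np.radians(yaw);u=V[:,0]*np.cos(a)+V[:,1]*np.sin(a);w=-V[:,0]*np.sin(a)+V[:,1]*np.cos(a)
        d=np.minimum(abs(u),abs(w));k=abs(d-.008)>.001
        pred=np.where(d<.008,.102,.114)
        e=np.minimum(abs(z-pred),.012)[k].mean();best.append((e,yaw,dx,dy))
    best.sort();print(n,[tuple(np.round(b,4).tolist()) for b in best[:8]])
```

```text
side [(0.0026, 56.0, 0.001, 0.003), (0.0026, 55.0, 0.001, 0.003), (0.0026, 53.0, 0.001, 0.003), (0.0026, 54.0, 0.001, 0.003), (0.0026, 58.0, 0.001, 0.003), (0.0027, 56.0, 0.0, 0.002), (0.0027, 57.0, 0.001, 0.003), (0.0027, 52.0, 0.001, 0.003)]
top [(0.0019, 56.0, 0.0, 0.0), (0.0019, 55.0, 0.0, 0.0), (0.0019, 55.0, 0.001, 0.001), (0.0019, 56.0, 0.001, 0.001), (0.0019, 56.0, 0.001, -0.001), (0.0019, 55.0, 0.0, 0.001), (0.0019, 55.0, 0.001, 0.0), (0.002, 56.0, 0.001, 0.0)]
```

Run:
```python
from h import *
s=cv2.imread("pics/side0.png");t=cv2.imread("pics/top0.png")
def draw(im,n,pts,off,k,col):
    p=np.array([(proj(n,P)-off+.5)*k for P in pts]);cv2.polylines(im,[np.int32(p*8)],False,col,1,cv2.LINE_AA,3)
def neck(im,n,off,k,yaw,col,c=(.5742,-.0125)):
    for q in range(4):
        a=np.radians(yaw+90*q);R=np.array([[np.cos(a),-np.sin(a)],[np.sin(a),np.cos(a)]])
        for z in(.114,):
            pts=[(.0415,-.008),(.027,-.008),(.027,.008),(.0415,.008)]
            draw(im,n,[[*(R@p+c),z] for p in pts],off,k,col)
out=[]
for n,im,(x,y) in(("side",s,(337,265)),("top",t,(345,239))):
    off=np.array([x-32,y-32]);k=6
    for yaw in(50,55):
        c=cv2.resize(im[y-32:y+32,x-32:x+32],None,fx=k,fy=k,interpolation=cv2.INTER_CUBIC)
        neck(c,n,off,k,yaw,(0,0,255));out.append(c)
cv2.imwrite("pics/nk_ov.png",cv2.resize(np.vstack([np.hstack(out[:2]),np.hstack(out[2:])]),None,fx=.78,fy=.78,interpolation=cv2.INTER_AREA))
out=[]
for yaw in(23.5,53.5,83.5):
    k=6;x,y=241,200
    c=cv2.resize(s[y-22:y+28,x-22:x+22],None,fx=k,fy=k,interpolation=cv2.INTER_CUBIC);off=np.array([x-22,y-22])
    cc=np.array([.4697,.296])
    for q in range(4):
        a=np.radians(yaw+90*q);R=np.array([[np.cos(a),-np.sin(a)],[np.sin(a),np.cos(a)]])
        draw(c,"side",[[*(R@[.037,w]+cc),z] for w,z in((-.004,.06),(-.004,.05),(.004,.05),(.004,.06))],off,k,[(0,0,255),(0,255,0),(255,0,0),(0,255,255)][q])
    draw(c,"side",[[*(cc+.0358*np.array([np.cos(b),np.sin(b)])),.115] for b in np.radians(53.5+60*np.arange(7))],off,k,(0,160,255))
    out.append(c)
cv2.imwrite("pics/fn_ov.png",np.hstack(out))
```

```text
(no output)
```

View pics/nk_ov.png

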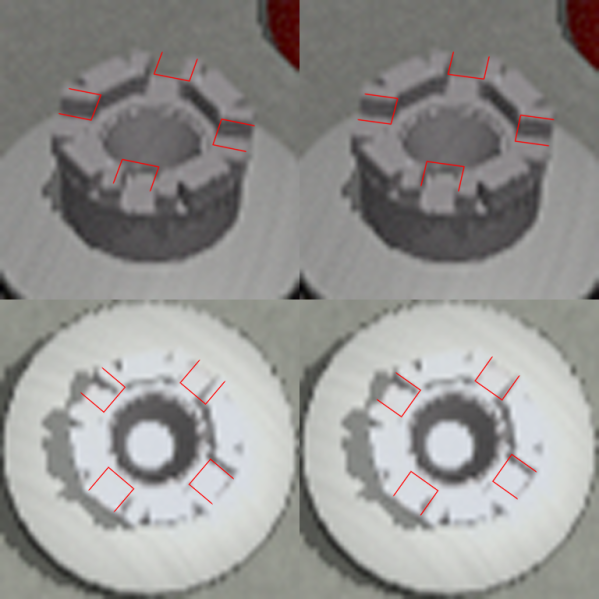

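View pics/fn_ov.png

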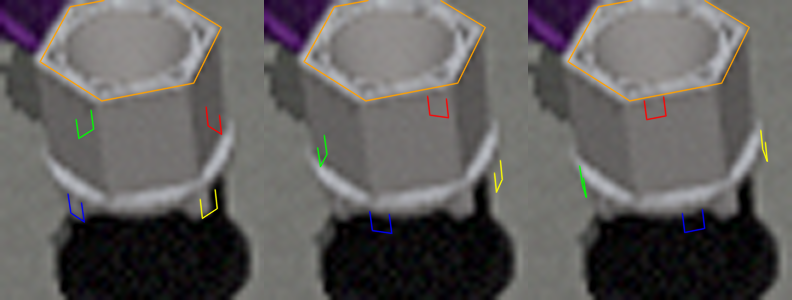

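Overlays: the lugs at side (≈231,212) and (≈255,212) fit a funnel yaw of 23.5° (mod 90). The slots lie at about 52–55°. I'll write a planning helper that prints move rows.

```bash
cat > plan.py <<'E'
import sys,json
from h import *
from scipy.spatial.transform import Rotation as Ro
def R0():
    q=sense()["tool_rot"];return Ro.from_quat([q[1],q[2],q[3],q[0]])
def down(yaw): # tool y at world yaw, z down
    a=np.radians(yaw);y=np.array([np.cos(a),np.sin(a),0]);z=np.array([0,0,-1.]);x=np.cross(y,z)
    return Ro.from_matrix(np.c_[x,y,z])
def yawnow():
    y=R0().as_matrix()[:,1];return np.degrees(np.arctan2(y[1],y[0]))
def plan(pos,yaw,n=None,vmax=1.0):
    s=sense();p=np.array(s["position"]);r=R0();T=down(yaw)
    rv=(r.inv()*T).as_rotvec();dp=np.array(pos)-p
    nn=max(np.linalg.norm(dp)/.03/vmax,np.degrees(np.linalg.norm(rv))/5/vmax)
    n=n or int(np.ceil(nn-1e-6)) or 1
    rows=[]
    for i in range(n):
        ri=r*Ro.from_rotvec(rv*i/n)
        rows.append((np.round(np.degrees(rv)/n/5,2).tolist(),np.round(ri.inv().apply(dp/n)/.03,2).tolist()))
    for i in range(0,n,5):
        print("rot",[a for a,_ in rows[i:i+5]]);print("pos",[b for _,b in rows[i:i+5]])
def st():
    s=sense();print("t",round(s["time_s"],2),"p",np.round(s["position"],4),"yaw",round(yawnow(),2),"F",np.round(s["force"],1),"w",round(s["width"],4),"M",np.round(s["wrist_torque"],2),"j6",round(s["joint_pos"][5],2))
if __name__=="__main__":
    st();a=[float(v) for v in sys.argv[1:]]
    if a:
        y=a[3];c=yawnow()
        y=min((y,y+180,y-180,y+360,y-360),key=lambda v:abs(v-c))
        plan(a[:3],y,int(a[4]) if len(a)>4 else None)
E
python3 plan.py .4697 .296 .19 23.5
```

```text
t 0.1 p [0.1375 0.5578 0.2304] yaw 76.15 F [ 0.7  0.2 -0.5] w 0.0859 M [ 0.03  0.02 -0.01] j6 -0.21
rot [[-0.0, 0.0, 0.7], [-0.0, 0.0, 0.7], [-0.0, 0.0, 0.7], [-0.0, 0.0, 0.7], [-0.0, 0.0, 0.7]]
pos [[-0.86, -0.39, 0.09], [-0.88, -0.33, 0.09], [-0.9, -0.28, 0.09], [-0.91, -0.22, 0.09], [-0.92, -0.17, 0.09]]
rot [[-0.0, 0.0, 0.7], [-0.0, 0.0, 0.7], [-0.0, 0.0, 0.7], [-0.0, 0.0, 0.7], [-0.0, 0.0, 0.7]]
pos [[-0.93, -0.11, 0.09], [-0.94, -0.05, 0.09], [-0.94, 0.0, 0.09], [-0.94, 0.06, 0.09], [-0.93, 0.12, 0.09]]
rot [[-0.0, 0.0, 0.7], [-0.0, 0.0, 0.7], [-0.0, 0.0, 0.7], [-0.0, 0.0, 0.7], [-0.0, 0.0, 0.7]]
pos [[-0.92, 0.17, 0.09], [-0.91, 0.23, 0.09], [-0.9, 0.29, 0.09], [-0.88, 0.34, 0.09], [-0.85, 0.39, 0.09]]
```

Emit:
{"method": "apply_moves", "body": {"delta_rot": [[0,0,0.7],[0,0,0.7],[0,0,0.7],[0,0,0.7],[0,0,0.7]], "delta_pos": [[-0.86,-0.39,0.09],[-0.88,-0.33,0.09],[-0.9,-0.28,0.09],[-0.91,-0.22,0.09],[-0.92,-0.17,0.09]], "claw": [1,1,1,1,1]}}

```text
time_s: 0.52
position: [0.2492, 0.4701, 0.2172]
tool_rot: [-0.0, 0.272, 0.962, -0.0]
force: [0.6, -0.0, -0.1]
width: 0.0853
```

Emit:
{"method": "apply_moves", "body": {"delta_rot": [[0,0,0.7],[0,0,0.7],[0,0,0.7],[0,0,0.7],[0,0,0.7]], "delta_pos": [[-0.93,-0.11,0.09],[-0.94,-0.05,0.09],[-0.94,0,0.09],[-0.94,0.06,0.09],[-0.93,0.12,0.09]], "claw": [1,1,1,1,1]}}

```text
time_s: 0.93
position: [0.3601, 0.3831, 0.2037]
tool_rot: [-0.0, 0.415, 0.91, -0.0]
force: [-0.1, -0.2, 0.0]
width: 0.0854
```

Emit:
{"method": "apply_moves", "body": {"delta_rot": [[0,0,0.7],[0,0,0.7],[0,0,0.7],[0,0,0.7],[0,0,0.7]], "delta_pos": [[-0.92,0.17,0.09],[-0.91,0.23,0.09],[-0.9,0.29,0.09],[-0.88,0.34,0.09],[-0.85,0.39,0.09]], "claw": [1,1,1,1,1]}}

```text
time_s: 1.35
position: [0.4709, 0.2959, 0.1902]
tool_rot: [-0.0, 0.549, 0.836, -0.0]
force: [0.2, 0.3, 0.8]
width: 0.0857
```

Emit:
{"method": "apply_moves", "body": {"delta_rot": [[0,0,0],[0,0,0]], "delta_pos": [[0,0,0],[0,0,0]], "claw": [1,1]}}

```text
time_s: 1.52
position: [0.4706, 0.2961, 0.1901]
tool_rot: [-0.001, 0.548, 0.836, -0.001]
force: [-0.1, -0.1, -0.0]
width: 0.0853
```

```bash
python3 plan.py .4697 .296 .077 23.5; python3 -c "
from h import *
im,d=get_image('side');cv2.imwrite('pics/s1.png',cv2.resize(im[100:260,160:320],None,fx=4,fy=4,interpolation=2))"
```

```text
t 1.52 p [0.4706 0.2961 0.1901] yaw 23.53 F [-0.1 -0.1 -0. ] w 0.0853 M [0.05 0.   0.03] j6 -0.07
rot [[-0.0, -0.0, 0.0], [-0.0, -0.0, 0.0], [-0.0, -0.0, 0.0], [-0.0, -0.0, 0.0]]
pos [[0.0, -0.01, 0.94], [0.0, -0.01, 0.94], [0.0, -0.01, 0.94], [0.0, -0.01, 0.94]]
```

View pics/s1.png

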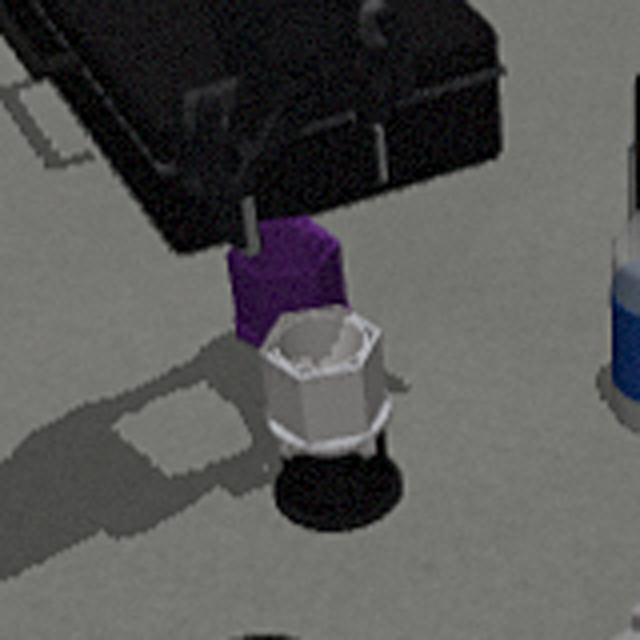

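The open fingers straddle the funnel (fingertips at crop (250,250) and (378,180)), so I'll descend.

Emit:
{"method": "apply_moves", "body": {"delta_rot": [[0,0,0],[0,0,0],[0,0,0],[0,0,0],[0,0,0]], "delta_pos": [[0,-0.02,0.75],[0,-0.02,0.75],[0,0,0.75],[0,0,0.75],[0,0,0.75]], "claw": [1,1,1,1,1]}}

```text
time_s: 1.98
position: [0.4679, 0.2977, 0.0774]
tool_rot: [-0.0, 0.546, 0.838, 0.0]
force: [-0.4, -0.7, 0.3]
width: 0.0855
```

Emit:
{"method": "apply_moves", "body": {"delta_rot": [[0,0,0],[0,0,0],[0,0,0],[0,0,0],[0,0,0]], "delta_pos": [[0,0,0],[0,0,0],[0,0,0],[0,0,0],[0,0,0]], "claw": [0.85,0.7,0.55,0.55,0.55], "force": 40}}

```text
time_s: 2.4
position: [0.4701, 0.2972, 0.08]
tool_rot: [0.001, 0.547, 0.837, 0.001]
force: [0.1, 0.3, -2.2]
width: 0.0616
```

Emit:
{"method": "apply_moves", "body": {"delta_rot": [[0,0,0],[0,0,0],[0,0,0]], "delta_pos": [[0,0,0],[0,0,0],[0,0,0]], "claw": [0.3,0.3,0.3]}}

```text
time_s: 2.65
position: [0.4693, 0.2967, 0.0787]
tool_rot: [0.0, 0.547, 0.837, 0.0]
force: [-0.6, 0.5, -0.5]
width: 0.0616
```

```bash
python3 plan.py; python3 -c "
from h import *
im,d=get_image('side');a=cv2.resize(im[150:250,190:290],None,fx=4,fy=4,interpolation=2)
im,d=get_image('top');b=cv2.resize(im[230:330,160:260],None,fx=4,fy=4,interpolation=2)
cv2.imwrite('pics/s2.png',np.hstack([a,b]))"
```

```text
t 2.65 p [0.4693 0.2967 0.0787] yaw 23.64 F [-0.6  0.5 -0.5] w 0.0616 M [ 0.01  0.05 -0.03] j6 -0.07
```

View pics/s2.png

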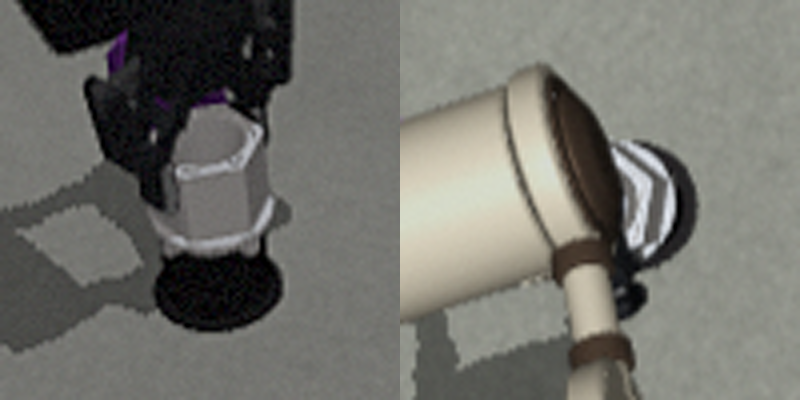

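The jaws hold the collar at 61.6 mm, flat on the flats. I'll lift straight up.

Emit:
{"method": "apply_moves", "body": {"delta_rot": [[0,0,0],[0,0,0],[0,0,0],[0,0,0],[0,0,0]], "delta_pos": [[0,0,-0.3],[0,0,-0.6],[0,0,-0.8],[0,0,-0.8],[0,0,-0.8]], "claw": [0.3,0.3,0.3,0.3,0.3]}}

```text
time_s: 3.17
position: [0.469, 0.2966, 0.179]
tool_rot: [0.0, 0.547, 0.837, 0.0]
force: [0.4, -0.4, -0.2]
width: 0.0613
```

Emit:
{"method": "apply_moves", "body": {"delta_rot": [[0,0,0],[0,0,0],[0,0,0],[0,0,0],[0,0,0]], "delta_pos": [[0,0,-0.8],[0,0,-0.3],[0,0,0],[0,0,0],[0,0,0]], "claw": [0.3,0.3,0.3,0.3,0.3]}}

```text
time_s: 3.58
position: [0.4681, 0.2963, 0.2084]
tool_rot: [-0.001, 0.547, 0.837, -0.001]
force: [-0.5, -0.9, -0.1]
width: 0.0619
```

```bash
python3 plan.py .5742 -.0125 .222 33; python3 -c "
from h import *
im,d=get_image('side');a=cv2.resize(im[100:220,190:310],None,fx=5,fy=5,interpolation=2)
cv2.imwrite('pics/s3.png',a)"
```

```text
t 3.58 p [0.4681 0.2963 0.2084] yaw 23.64 F [-0.5 -0.9 -0.1] w 0.0619 M [0.03 0.05 0.01] j6 -0.07
rot [[-0.0, -0.0, -0.17], [-0.0, -0.0, -0.17], [-0.0, -0.0, -0.17], [-0.0, -0.0, -0.17], [-0.0, -0.0, -0.17]]
pos [[-0.99, -0.08, -0.04], [-0.98, -0.1, -0.04], [-0.98, -0.11, -0.04], [-0.98, -0.12, -0.04], [-0.98, -0.14, -0.04]]
rot [[-0.0, -0.0, -0.17], [-0.0, -0.0, -0.17], [-0.0, -0.0, -0.17], [-0.0, -0.0, -0.17], [-0.0, -0.0, -0.17]]
pos [[-0.98, -0.15, -0.04], [-0.97, -0.17, -0.04], [-0.97, -0.18, -0.04], [-0.97, -0.2, -0.04], [-0.97, -0.21, -0.04]]
rot [[-0.0, -0.0, -0.17]]
pos [[-0.96, -0.23, -0.04]]
```

View pics/s3.png

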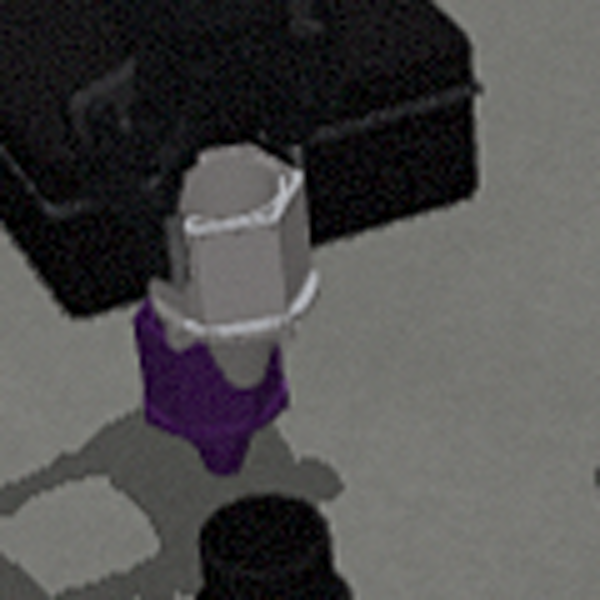

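Emit:
{"method": "apply_moves", "body": {"delta_rot": [[0,0,-0.17],[0,0,-0.17],[0,0,-0.17],[0,0,-0.17],[0,0,-0.17]], "delta_pos": [[-0.5,-0.04,-0.04],[-0.98,-0.1,-0.04],[-0.98,-0.11,-0.04],[-0.98,-0.12,-0.04],[-0.98,-0.14,-0.04]], "claw": [0.3,0.3,0.3,0.3,0.3]}}

```text
time_s: 4.05
position: [0.5118, 0.1691, 0.2145]
tool_rot: [-0.001, 0.515, 0.857, -0.001]
force: [0.9, -0.1, -0.1]
width: 0.0617
```

Emit:
{"method": "apply_moves", "body": {"delta_rot": [[0,0,-0.17],[0,0,-0.17],[0,0,-0.17],[0,0,-0.17],[0,0,-0.17]], "delta_pos": [[-0.98,-0.15,-0.04],[-0.97,-0.17,-0.04],[-0.97,-0.18,-0.04],[-0.97,-0.2,-0.04],[-0.97,-0.21,-0.04]], "claw": [0.3,0.3,0.3,0.3,0.3]}}

```text
time_s: 4.47
position: [0.5601, 0.0288, 0.2205]
tool_rot: [-0.002, 0.483, 0.875, -0.001]
force: [0.3, 0.7, -1.6]
width: 0.0615
```

Emit:
{"method": "apply_moves", "body": {"delta_rot": [[0,0,-0.17],[0,0,0],[0,0,0],[0,0,0]], "delta_pos": [[-0.96,-0.23,-0.04],[-0.49,-0.04,0],[0,0,0],[0,0,0]], "claw": [0.3,0.3,0.3,0.3]}}

```text
time_s: 4.8
position: [0.5767, -0.0108, 0.2221]
tool_rot: [-0.001, 0.478, 0.878, -0.0]
force: [-0.0, 0.4, -1.4]
width: 0.0615
```

```bash
python3 plan.py .5742 -.0125 .19 33; python3 -c "
from h import *
im,d=get_image('side');a=cv2.resize(im[180:320,270:410],None,fx=4,fy=4,interpolation=2)
im,d=get_image('top');b=cv2.resize(im[170:310,275:335+80],None,fx=4,fy=4,interpolation=2)[:, :240]
cv2.imwrite('pics/s4.png',np.hstack([a,b]))"
```

```text
t 4.8 p [ 0.5767 -0.0108  0.2221] yaw 32.92 F [-0.   0.4 -1.4] w 0.0615 M [-0.04  0.01 -0.  ] j6 -0.8
rot [[-0.01, -0.01, -0.01], [-0.01, -0.01, -0.01]]
pos [[-0.0, -0.05, 0.54], [-0.0, -0.05, 0.54]]
```

View pics/s4.png

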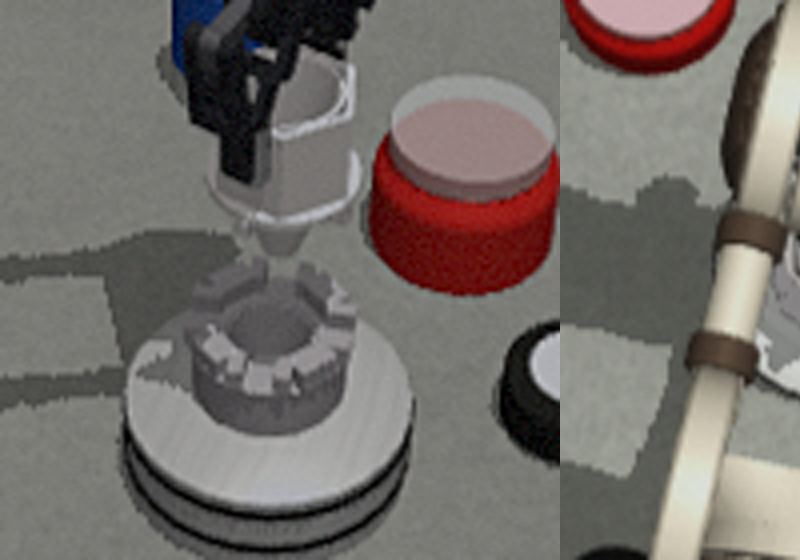

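Run:
```python
from h import *
z=.2221-.0637
print("meas L,R,bottom",(np.array([[208,180],[361,175],[275,225]])/4+[270,180]-.4))
for c in([.5767,-.0108],[.5742,-.0125]):
    a=np.linspace(0,6.283,200)
    P=np.array([proj("side",[c[0]+.037*np.cos(b),c[1]+.037*np.sin(b),z+.045]) for b in a])
    Q=np.array([proj("side",[c[0]+.009*np.cos(b),c[1]+.009*np.sin(b),z]) for b in a])
    print(c,"flange",P.min(0),P.max(0),"tip",Q.min(0),Q.max(0))
# neck bore ledge z=.102 r~.022 predicted
im,d=get_image("side");cv2.imwrite("pics/s5.png",cv2.resize(im[215:290,305:380],None,fx=8,fy=8,interpolation=2))
for c in([.5742,-.0125],[.5737,-.013]):
    for z,r in((.114,.042),(.102,.042)):
        P=np.array([proj("side",[c[0]+r*np.cos(b),c[1]+r*np.sin(b),z]) for b in a]);print(c,z,"neck",P.min(0),P.max(0),"in crop",(P.min(0)-[305,215]+.5)*8,(P.max(0)-[305,215]+.5)*8)
```

```text
meas L,R,bottom [[321.6  224.6 ]
 [359.85 223.35]
 [338.35 235.85]]
[0.5767, -0.0108] flange [320.43584331 211.47518591] [359.24550353 237.33588414] tip [334.60923678 238.0354565 ] [343.77034399 244.34340402]
[0.5742, -0.0125] flange [319.60650128 212.33145953] [358.48292308 238.28339253] tip [333.82808668 238.92779189] [343.0046303  245.25732836]
[0.5742, -0.0125] 0.114 neck [317.04344884 243.59488035] [358.6846992  273.19211977] in crop [100.34759069 232.75904277] [433.47759361 469.53695817]
[0.5742, -0.0125] 0.102 neck [317.05104854 247.7411422 ] [358.37902327 277.33989281] in crop [100.40838831 265.92913757] [431.03218615 502.7191425 ]
[0.5737, -0.013] 0.114 neck [316.91799334 243.81540056] [358.57679081 273.43795504] in crop [ 99.34394668 234.52320448] [432.61432645 471.50364031]
[0.5737, -0.013] 0.102 neck [316.92653866 247.96175863] [358.27179741 277.58563478] in crop [ 99.41230929 267.694069  ] [430.17437929 504.68507827]
```

View pics/s5.png

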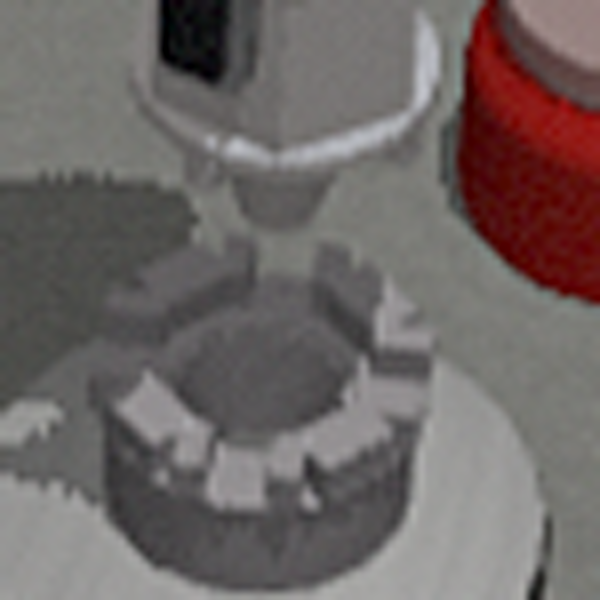

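Slots are clearly visible (side crop centres at about (150,360), (235,480), (400,375) and (290,275)). The funnel image sits about 0.85 px right of prediction, so I'll shift the aim by about 1.2 mm. Then I'll lower to just above contact.

```bash
python3 plan.py .5731 -.012 .150 33 5
```

```text
t 4.95 p [ 0.5767 -0.0095  0.2229] yaw 33.08 F [ 0.7 -0.3 -1. ] w 0.0618 M [-0.03  0.    0.02] j6 -0.8
rot [[-0.0, -0.0, 0.0], [-0.0, -0.0, 0.0], [-0.0, -0.0, 0.0], [-0.0, -0.0, 0.0], [-0.0, -0.0, 0.0]]
pos [[-0.0, -0.03, 0.49], [-0.0, -0.03, 0.49], [-0.0, -0.03, 0.49], [-0.0, -0.03, 0.49], [-0.0, -0.03, 0.49]]
```

Emit:
{"method": "apply_moves", "body": {"delta_rot": [[0,0,0],[0,0,0],[0,0,0],[0,0,0],[0,0,0]], "delta_pos": [[0,-0.03,0.49],[0,-0.03,0.49],[0,-0.03,0.49],[0,-0.03,0.49],[0,-0.02,0.45]], "claw": [0.3,0.3,0.3,0.3,0.3]}}

```text
time_s: 5.37
position: [0.5731, -0.0117, 0.1503]
tool_rot: [-0.0, 0.476, 0.879, 0.0]
force: [0.6, 0.1, -0.7]
width: 0.0617
```

Emit:
{"method": "apply_moves", "body": {"delta_rot": [[0,0,0]], "delta_pos": [[0,0,0]], "claw": [0.3]}}

```text
time_s: 5.45
position: [0.5711, -0.0114, 0.1479]
tool_rot: [-0.003, 0.476, 0.879, -0.001]
force: [-1.5, -0.3, -1.1]
width: 0.0617
```

Emit:
{"method": "apply_moves", "body": {"delta_rot": [[0,0,0]], "delta_pos": [[0,0,0]], "claw": [0.3]}}

```text
time_s: 5.53
position: [0.5729, -0.012, 0.1506]
tool_rot: [-0.001, 0.477, 0.879, -0.0]
force: [0.9, -0.2, -0.7]
width: 0.0613
```

Emit:
{"method": "apply_moves", "body": {"delta_rot": [[0,0,0]], "delta_pos": [[0,0,0]], "claw": [0.3]}}

```text
time_s: 5.62
position: [0.5742, -0.0126, 0.1522]
tool_rot: [0.001, 0.477, 0.879, 0.0]
force: [-0.5, -0.9, -0.9]
width: 0.0615
```

```bash
python3 plan.py .5731 -.012 .150 33 1; python3 -c "
from h import *
im,d=get_image('side');cv2.imwrite('pics/s6.png',cv2.resize(im[215:290,305:380],None,fx=8,fy=8,interpolation=2))"
```

```text
t 5.62 p [ 0.5742 -0.0126  0.1522] yaw 33.05 F [-0.5 -0.9 -0.9] w 0.0615 M [-0.01 -0.    0.02] j6 -0.81
rot [[0.01, 0.01, 0.01]]
pos [[0.04, -0.02, 0.07]]
```

View pics/s6.png

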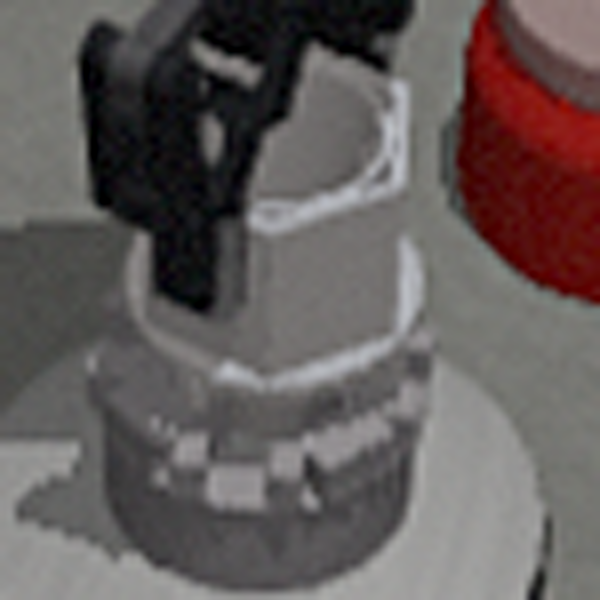

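The flange centre (crop x≈275) is still about 1 px right of the neck centre (≈265). I'll nudge about 1.5 mm and lower in small steps until the lugs touch.

Emit:
{"method": "apply_moves", "body": {"delta_rot": [[0,0,0],[0,0,0],[0,0,0]], "delta_pos": [[0.04,-0.03,0.07],[0,0,0.07],[0,0,0]], "claw": [0.3,0.3,0.3]}}

```text
time_s: 5.92
position: [0.5722, -0.0126, 0.1469]
tool_rot: [-0.0, 0.477, 0.879, -0.0]
force: [-0.4, -0.3, -1.1]
width: 0.0619
```

Emit:
{"method": "apply_moves", "body": {"delta_rot": [[0,0,0],[0,0,0]], "delta_pos": [[0,0,0.05],[0,0,0]], "claw": [0.3,0.3]}}

```text
time_s: 6.08
position: [0.5722, -0.0127, 0.1453]
tool_rot: [-0.0, 0.477, 0.879, -0.0]
force: [0.2, -0.3, -0.4]
width: 0.0617
```

Emit:
{"method": "apply_moves", "body": {"delta_rot": [[0,0,0],[0,0,0]], "delta_pos": [[0,0,0.05],[0,0,0]], "claw": [0.3,0.3]}}

```text
time_s: 6.25
position: [0.5722, -0.0128, 0.1437]
tool_rot: [-0.0, 0.477, 0.879, -0.0]
force: [-0.4, 0.0, -0.8]
width: 0.0617
```

Emit:
{"method": "apply_moves", "body": {"delta_rot": [[0,0,0],[0,0,0]], "delta_pos": [[0,0,0.04],[0,0,0]], "claw": [0.3,0.3]}}

```text
time_s: 6.42
position: [0.5723, -0.0127, 0.1426]
tool_rot: [-0.0, 0.477, 0.879, -0.0]
force: [-0.2, -0.2, -2.1]
width: 0.0613
```

Emit:
{"method": "apply_moves", "body": {"delta_rot": [[0,0,0],[0,0,0]], "delta_pos": [[0,0,0.03],[0,0,0]], "claw": [0.3,0.3]}}

```text
time_s: 6.58
position: [0.5725, -0.0128, 0.1422]
tool_rot: [0.0, 0.477, 0.879, 0.0]
force: [0.1, -0.1, 0.8]
width: 0.0616
```

Emit:
{"method": "apply_moves", "body": {"delta_rot": [[0,0,0],[0,0,0]], "delta_pos": [[0,0,0.03],[0,0,0]], "claw": [0.3,0.3]}}

```text
time_s: 6.75
position: [0.5725, -0.0128, 0.1421]
tool_rot: [0.0, 0.477, 0.879, -0.0]
force: [-3.0, -0.0, 5.6]
width: 0.0619
```

Contact came at TCP z≈0.142, as predicted, so the funnel is riding on its lugs with about 5–6 N. Now I'll turn toward the slots.

Emit:
{"method": "apply_moves", "body": {"delta_rot": [[0,0,-0.4],[0,0,-0.4],[0,0,-0.4],[0,0,0]], "delta_pos": [[0,0,0],[0,0,0],[0,0,0],[0,0,0]], "claw": [0.3,0.3,0.3,0.3]}}

```text
time_s: 7.08
position: [0.5732, -0.0129, 0.1421]
tool_rot: [0.001, 0.43, 0.903, 0.0]
force: [-0.7, 0.4, 5.6]
width: 0.0617
```

```bash
python3 plan.py
```

```text
t 7.08 p [ 0.5732 -0.0129  0.1421] yaw 39.05 F [-0.7  0.4  5.6] w 0.0617 M [-0.04  0.12  0.05] j6 -0.91
```

Emit:
{"method": "apply_moves", "body": {"delta_rot": [[0,0,-0.4],[0,0,-0.4],[0,0,0]], "delta_pos": [[0,0,0],[0,0,0],[0,0,0]], "claw": [0.3,0.3,0.3]}}

```text
time_s: 7.33
position: [0.5732, -0.0129, 0.1421]
tool_rot: [0.001, 0.399, 0.917, 0.0]
force: [-0.1, 0.8, 4.5]
width: 0.0621
```

```bash
python3 plan.py
```

```text
t 7.33 p [ 0.5732 -0.0129  0.1421] yaw 43.0 F [-0.1  0.8  4.5] w 0.0621 M [0.06 0.14 0.1 ] j6 -0.98
```

Emit:
{"method": "apply_moves", "body": {"delta_rot": [[0,0,-0.4],[0,0,-0.4],[0,0,0]], "delta_pos": [[0,0,0],[0,0,0],[0,0,0]], "claw": [0.3,0.3,0.3]}}

```text
time_s: 7.58
position: [0.5732, -0.0129, 0.142]
tool_rot: [0.001, 0.367, 0.93, 0.0]
force: [0.1, -0.3, 6.4]
width: 0.0618
```

Emit:
{"method": "apply_moves", "body": {"delta_rot": [[0,0,-0.4],[0,0,-0.4],[0,0,0]], "delta_pos": [[0,0,0],[0,0,0],[0,0,0]], "claw": [0.3,0.3,0.3]}}

```text
time_s: 7.83
position: [0.5731, -0.0129, 0.1416]
tool_rot: [0.001, 0.334, 0.942, 0.0]
force: [0.9, -0.7, 3.6]
width: 0.0616
```

```bash
python3 plan.py
```

```text
t 7.83 p [ 0.5731 -0.0129  0.1416] yaw 50.94 F [ 0.9 -0.7  3.6] w 0.0616 M [ 0.01 -0.31  0.05] j6 -1.12
```

Emit:
{"method": "apply_moves", "body": {"delta_rot": [[0,0,-0.4],[0,0,0]], "delta_pos": [[0,0,0],[0,0,0]], "claw": [0.3,0.3]}}

```text
time_s: 8.0
position: [0.5719, -0.0126, 0.1404]
tool_rot: [-0.001, 0.318, 0.948, -0.0]
force: [-0.3, -0.5, -1.4]
width: 0.0617
```

Emit:
{"method": "apply_moves", "body": {"delta_rot": [[0,0,0],[0,0,0]], "delta_pos": [[0,0,0.03],[0,0,0]], "claw": [0.3,0.3]}}

```text
time_s: 8.17
position: [0.5715, -0.0125, 0.139]
tool_rot: [-0.001, 0.318, 0.948, -0.0]
force: [0.6, 0.5, -0.5]
width: 0.0615
```

```bash
python3 plan.py
```

```text
t 8.17 p [ 0.5715 -0.0125  0.139 ] yaw 52.9 F [ 0.6  0.5 -0.5] w 0.0615 M [ 0.07  0.01 -0.  ] j6 -1.16
```

The force vanished at yaw≈53° and the z kept falling, so the lugs have entered the slots. I'll turn slightly more towards centre and lower in small steps.

Emit:
{"method": "apply_moves", "body": {"delta_rot": [[0,0,-0.4],[0,0,0],[0,0,0]], "delta_pos": [[0,0,0.05],[0,0,0.05],[0,0,0]], "claw": [0.3,0.3,0.3]}}

```text
time_s: 8.42
position: [0.5718, -0.0126, 0.1363]
tool_rot: [-0.001, 0.301, 0.953, -0.0]
force: [-0.1, -0.2, -1.0]
width: 0.0617
```

Emit:
{"method": "apply_moves", "body": {"delta_rot": [[0,0,0],[0,0,0]], "delta_pos": [[0,0,0.05],[0,0,0]], "claw": [0.3,0.3]}}

```text
time_s: 8.58
position: [0.5721, -0.0127, 0.1352]
tool_rot: [-0.0, 0.301, 0.954, -0.0]
force: [-0.3, 0.0, -1.3]
width: 0.0615
```

Emit:
{"method": "apply_moves", "body": {"delta_rot": [[0,0,0],[0,0,0]], "delta_pos": [[0,0,0.04],[0,0,0]], "claw": [0.3,0.3]}}

```text
time_s: 8.75
position: [0.5722, -0.0127, 0.1342]
tool_rot: [-0.0, 0.301, 0.954, -0.0]
force: [0.2, 1.2, -1.1]
width: 0.0619
```

```bash
python3 plan.py
```

```text
t 8.75 p [ 0.5722 -0.0127  0.1342] yaw 54.98 F [ 0.2  1.2 -1.1] w 0.0619 M [-0.01  0.03  0.02] j6 -1.19
```

Emit:
{"method": "apply_moves", "body": {"delta_rot": [[0,0,0],[0,0,0]], "delta_pos": [[0,0,0.04],[0,0,0]], "claw": [0.3,0.3]}}

```text
time_s: 8.92
position: [0.5722, -0.0127, 0.133]
tool_rot: [-0.0, 0.301, 0.954, -0.0]
force: [0.2, 0.2, -0.8]
width: 0.0616
```

Emit:
{"method": "apply_moves", "body": {"delta_rot": [[0,0,0],[0,0,0]], "delta_pos": [[0,0,0.03],[0,0,0]], "claw": [0.3,0.3]}}

```text
time_s: 9.08
position: [0.5724, -0.0127, 0.1323]
tool_rot: [0.0, 0.301, 0.954, -0.0]
force: [-0.1, 0.4, -1.0]
width: 0.0615
```

Emit:
{"method": "apply_moves", "body": {"delta_rot": [[0,0,0],[0,0,0]], "delta_pos": [[0,0,0.03],[0,0,0]], "claw": [0.3,0.3]}}

```text
time_s: 9.25
position: [0.5725, -0.0128, 0.1321]
tool_rot: [0.0, 0.301, 0.954, -0.0]
force: [-2.3, 0.5, 5.0]
width: 0.0619
```

```bash
python3 plan.py
```

```text
t 9.25 p [ 0.5725 -0.0128  0.1321] yaw 55.0 F [-2.3  0.5  5. ] w 0.0619 M [-0.06  0.41 -0.08] j6 -1.19
```

It stops at z=0.132, exactly 10 mm below the riding height, with 5 N of contact: the flange is down. I'll release and rise.

Emit:
{"method": "apply_moves", "body": {"delta_rot": [[0,0,0],[0,0,0],[0,0,0],[0,0,0],[0,0,0]], "delta_pos": [[0,0,-0.02],[0,0,0],[0,0,0],[0,0,0],[0,0,0]], "claw": [0.75,0.85,1,1,1]}}

```text
time_s: 9.67
position: [0.5723, -0.0127, 0.1318]
tool_rot: [-0.0, 0.301, 0.954, -0.0]
force: [-0.1, -0.8, -0.6]
width: 0.0852
```

Emit:
{"method": "apply_moves", "body": {"delta_rot": [[0,0,0],[0,0,0],[0,0,0],[0,0,0],[0,0,0]], "delta_pos": [[0,0,-0.2],[0,0,-0.6],[0,0,-0.9],[0,0,-0.9],[0,0,-0.9]], "claw": [1,1,1,1,1]}}

```text
time_s: 10.08
position: [0.5721, -0.0127, 0.2385]
tool_rot: [-0.0, 0.301, 0.954, 0.0]
force: [0.3, 0.2, -0.2]
width: 0.0855
```

```bash
python3 plan.py .445 -.185 .24 -33; python3 -c "
from h import *
im,d=get_image('side');cv2.imwrite('pics/s7.png',cv2.resize(im[205:290,300:385],None,fx=7,fy=7,interpolation=2))"
```

```text
t 10.08 p [ 0.5721 -0.0127  0.2385] yaw 54.99 F [ 0.3  0.2 -0.2] w 0.0855 M [-0.01 -0.03  0.05] j6 -1.19
rot [[-0.0, -0.0, 0.98], [-0.0, -0.0, 0.98], [-0.0, -0.0, 0.98], [-0.0, -0.0, 0.98], [-0.0, -0.0, 0.98]]
pos [[0.01, -0.4, -0.0], [-0.02, -0.4, -0.0], [-0.06, -0.39, -0.0], [-0.09, -0.39, -0.0], [-0.12, -0.38, -0.0]]
rot [[-0.0, -0.0, 0.98], [-0.0, -0.0, 0.98], [-0.0, -0.0, 0.98], [-0.0, -0.0, 0.98], [-0.0, -0.0, 0.98]]
pos [[-0.16, -0.36, -0.0], [-0.19, -0.35, -0.0], [-0.21, -0.33, -0.0], [-0.24, -0.31, -0.0], [-0.27, -0.29, -0.0]]
rot [[-0.0, -0.0, 0.98], [-0.0, -0.0, 0.98], [-0.0, -0.0, 0.98], [-0.0, -0.0, 0.98], [-0.0, -0.0, 0.98]]
pos [[-0.29, -0.27, -0.0], [-0.31, -0.24, -0.0], [-0.33, -0.21, -0.0], [-0.35, -0.19, -0.0], [-0.37, -0.15, -0.0]]
rot [[-0.0, -0.0, 0.98], [-0.0, -0.0, 0.98], [-0.0, -0.0, 0.98]]
pos [[-0.38, -0.12, -0.0], [-0.39, -0.09, -0.0], [-0.39, -0.06, -0.0]]
```

View pics/s7.png

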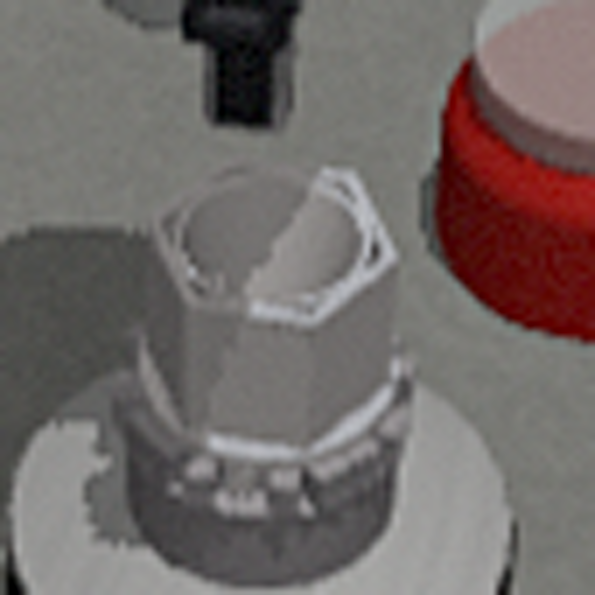

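The flange is down on the castellations all round. I'll refine the strainer bar from the rectified first images while planning.

Run:
```python
from h import *
t=cv2.imread("pics/top0.png");s=cv2.imread("pics/side0.png");o=[]
for n,im in(("top",t),("side",s)):
    r=rect(im,n,.445,-.185,.098,.05,.00025);cv2.line(r,(200,190),(200,210),(0,0,255));cv2.line(r,(190,200),(210,200),(0,0,255));o.append(r)
cv2.imwrite("pics/bar.png",np.hstack(o))
```

```text
(no output)
```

View pics/bar.png

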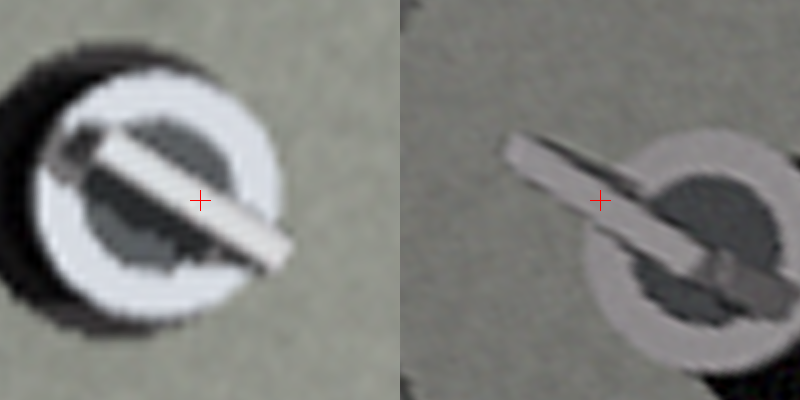

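The bar centre is about (0.4447,-0.1855) with bar yaw ≈58°, so the jaws go at -32°.

Emit:
{"method": "apply_moves", "body": {"delta_rot": [[0,0,0.97],[0,0,0.97],[0,0,0.97],[0,0,0.97],[0,0,0.97]], "delta_pos": [[0.01,-0.4,0],[-0.02,-0.4,0],[-0.06,-0.39,0],[-0.09,-0.39,0],[-0.12,-0.38,0]], "claw": [1,1,0.6,0.6,0.6]}}

```text
time_s: 10.55
position: [0.5364, -0.0612, 0.2373]
tool_rot: [0.0, 0.496, 0.868, 0.0]
force: [-0.4, -0.1, 0.6]
width: 0.0519
```

Emit:
{"method": "apply_moves", "body": {"delta_rot": [[0,0,0.97],[0,0,0.97],[0,0,0.97],[0,0,0.97],[0,0,0.97]], "delta_pos": [[-0.16,-0.36,0],[-0.19,-0.35,0],[-0.21,-0.33,0],[-0.24,-0.31,0],[-0.27,-0.29,0]], "claw": [0.6,0.6,0.6,0.6,0.6]}}

```text
time_s: 10.97
position: [0.5018, -0.1092, 0.2373]
tool_rot: [0.0, 0.667, 0.745, 0.0]
force: [0.1, -1.2, 0.1]
width: 0.0511
```

Emit:
{"method": "apply_moves", "body": {"delta_rot": [[0,0,0.97],[0,0,0.97],[0,0,0.97],[0,0,0.97],[0,0,0.97]], "delta_pos": [[-0.29,-0.27,0],[-0.31,-0.24,0],[-0.33,-0.21,0],[-0.35,-0.19,0],[-0.37,-0.15,0]], "claw": [0.6,0.6,0.6,0.6,0.6]}}

```text
time_s: 11.38
position: [0.467, -0.1572, 0.2373]
tool_rot: [0.0, 0.809, 0.588, 0.0]
force: [0.6, -0.0, 0.4]
width: 0.0513
```

Emit:
{"method": "apply_moves", "body": {"delta_rot": [[0,0,0.97],[0,0,0.97],[0,0,0.9],[0,0,0],[0,0,0]], "delta_pos": [[-0.38,-0.12,0],[-0.39,-0.09,0],[-0.39,-0.06,0],[0,0,0],[0,0,0]], "claw": [0.6,0.6,0.6,0.6,0.6]}}

```text
time_s: 11.8
position: [0.4464, -0.1859, 0.2373]
tool_rot: [0.0, 0.874, 0.486, 0.0]
force: [-0.6, 0.4, 0.5]
width: 0.0511
```

```bash
python3 plan.py .4440 -.1856 .072 -31.8; python3 -c "
from h import *
im,d=get_image('side');cv2.imwrite('pics/s8.png',im)
cv2.imwrite('pics/s8a.png',np.hstack([cv2.resize(im[205:290,300:385],None,fx=4.6,fy=4.6,interpolation=2),cv2.resize(im[310:410,265:365],None,fx=3.91,fy=3.91,interpolation=2)]))
im,d=get_image('top');cv2.imwrite('pics/t8.png',im)"
```

```text
t 11.8 p [ 0.4464 -0.1859  0.2373] yaw -31.89 F [-0.6  0.4  0.5] w 0.0511 M [ 0.01 -0.08 -0.06] j6 -0.09
rot [[0.0, -0.0, -0.0], [0.0, -0.0, -0.0], [0.0, -0.0, -0.0], [0.0, -0.0, -0.0], [0.0, -0.0, -0.0]]
pos [[-0.01, -0.01, 0.92], [-0.01, -0.01, 0.92], [-0.01, -0.01, 0.92], [-0.01, -0.01, 0.92], [-0.01, -0.01, 0.92]]
rot [[0.0, -0.0, -0.0]]
pos [[-0.01, -0.01, 0.92]]
```

View pics/s8a.png

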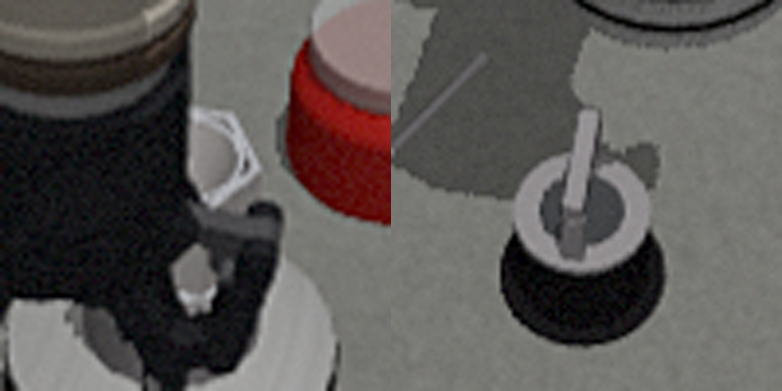

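View pics/t8.png

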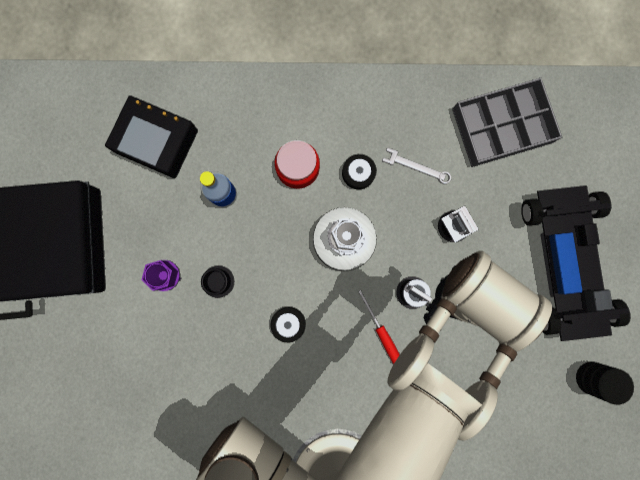

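The funnel stands seated on the churn (top (346,238)), its pot is empty at (217,281), and the strainer is undisturbed. I'll descend on the bar.

Emit:
{"method": "apply_moves", "body": {"delta_rot": [[0,0,0],[0,0,0],[0,0,0],[0,0,0],[0,0,0]], "delta_pos": [[-0.01,-0.02,0.92],[-0.01,-0.02,0.92],[-0.01,-0.02,0.92],[-0.01,-0.01,0.92],[-0.01,0,0.92]], "claw": [0.6,0.5,0.5,0.5,0.5]}}

```text
time_s: 12.32
position: [0.4442, -0.1853, 0.0979]
tool_rot: [0.0, 0.874, 0.486, 0.0]
force: [0.1, 0.5, 0.0]
width: 0.0428
```

Emit:
{"method": "apply_moves", "body": {"delta_rot": [[0,0,0],[0,0,0],[0,0,0]], "delta_pos": [[0,0,0.6],[0,0,0.3],[0,0,0]], "claw": [0.5,0.5,0.5]}}

```text
time_s: 12.57
position: [0.4427, -0.1845, 0.07]
tool_rot: [-0.002, 0.874, 0.486, -0.001]
force: [-0.5, 0.8, -0.1]
width: 0.0428
```

```bash
python3 plan.py .4440 -.1856 .072 -31.8; python3 -c "
from h import *
im,d=get_image('side')
cv2.imwrite('pics/s9.png',cv2.resize(im[310:410,265:365],None,fx=6,fy=6,interpolation=2))"
```

```text
t 12.57 p [ 0.4427 -0.1845  0.07  ] yaw -31.87 F [-0.5  0.8 -0.1] w 0.0428 M [ 0.03  0.04 -0.01] j6 -0.09
rot [[-0.05, -0.01, -0.01]]
pos [[-0.01, 0.06, -0.07]]
```

View pics/s9.png

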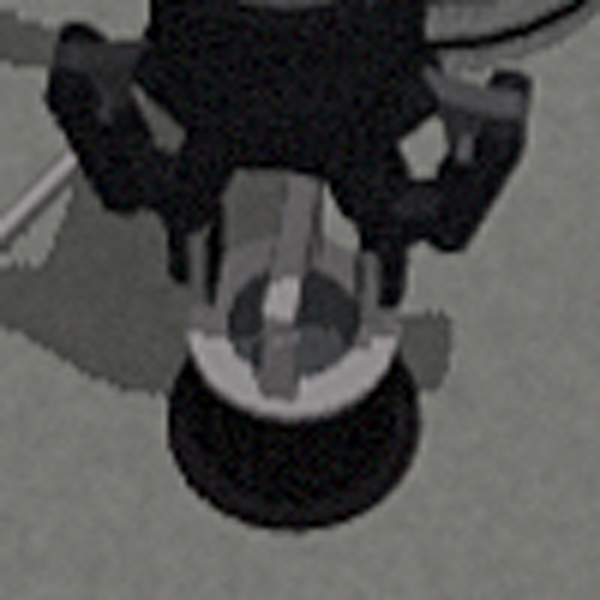

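The bar sits between the pads (crop x≈290, pads at about 205 and 370). I'll close.

Emit:
{"method": "apply_moves", "body": {"delta_rot": [[0,0,0],[0,0,0],[0,0,0],[0,0,0],[0,0,0]], "delta_pos": [[0,0,0],[0,0,0],[0,0,0],[0,0,0],[0,0,0]], "claw": [0.35,0.2,0.1,0,0], "force": 40}}

```text
time_s: 13.03
position: [0.445, -0.1867, 0.0736]
tool_rot: [0.001, 0.874, 0.485, 0.001]
force: [0.3, 1.0, 6.5]
width: 0.0091
```

Emit:
{"method": "apply_moves", "body": {"delta_rot": [[0,0,0],[0,0,0],[0,0,0]], "delta_pos": [[0,0,0],[0,0,0],[0,0,0]], "claw": [0,0,0]}}

```text
time_s: 13.28
position: [0.4449, -0.1867, 0.0736]
tool_rot: [0.001, 0.874, 0.485, 0.001]
force: [-0.1, 1.4, 6.6]
width: 0.0092
```

```bash
python3 plan.py
```

```text
t 13.28 p [ 0.4449 -0.1867  0.0736] yaw -31.95 F [-0.1  1.4  6.6] w 0.0092 M [0.21 0.07 0.05] j6 -0.09
```

Emit:
{"method": "apply_moves", "body": {"delta_rot": [[0,0,0],[0,0,0],[0,0,0],[0,0,0],[0,0,0]], "delta_pos": [[0,0,-0.2],[0,0,-0.5],[0,0,-0.8],[0,0,-0.9],[0,0,-0.9]], "claw": [0,0,0,0,0]}}

```text
time_s: 13.7
position: [0.4431, -0.1855, 0.1719]
tool_rot: [-0.001, 0.874, 0.485, -0.0]
force: [0.4, -0.1, -1.0]
width: 0.0092
```

Emit:
{"method": "apply_moves", "body": {"delta_rot": [[0,0,0],[0,0,0],[0,0,0],[0,0,0],[0,0,0]], "delta_pos": [[0,0,-0.9],[0,0,-0.9],[0,0,-0.9],[0,0,-0.4],[0,0,0]], "claw": [0,0,0,0,0]}}

```text
time_s: 14.12
position: [0.4451, -0.187, 0.2674]
tool_rot: [0.003, 0.874, 0.485, 0.001]
force: [1.2, -0.0, -0.2]
width: 0.0091
```

```bash
python3 plan.py .5724 -.0128 .265 -32; python3 -c "
from h import *
im,d=get_image('side')
cv2.imwrite('pics/s10.png',cv2.resize(im[220:340,250:370],None,fx=5,fy=5,interpolation=2))"
```

```text
t 14.12 p [ 0.4451 -0.187   0.2674] yaw -31.95 F [ 1.2 -0.  -0.2] w 0.0091 M [ 0.03 -0.02  0.  ] j6 -0.09
rot [[0.01, 0.0, 0.0], [0.01, 0.0, 0.0], [0.01, 0.0, 0.0], [0.01, 0.0, 0.0], [0.01, 0.0, 0.0]]
pos [[0.9, 0.07, 0.01], [0.9, 0.07, 0.01], [0.9, 0.07, 0.01], [0.9, 0.07, 0.01], [0.9, 0.07, 0.01]]
rot [[0.01, 0.0, 0.0], [0.01, 0.0, 0.0], [0.01, 0.0, 0.0]]
pos [[0.9, 0.07, 0.01], [0.9, 0.07, 0.01], [0.9, 0.07, 0.01]]
```

View pics/s10.png

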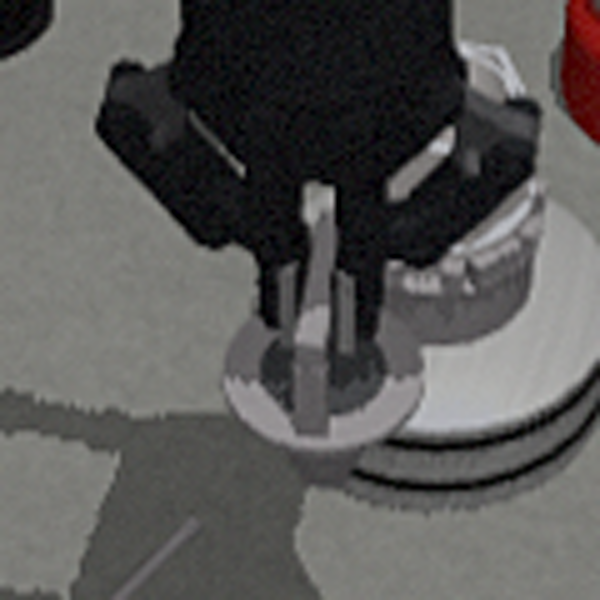

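The strainer hangs level with its tip clear of the mouth height. I'll carry it over the funnel.

Emit:
{"method": "apply_moves", "body": {"delta_rot": [[0,0,0],[0,0,0],[0,0,0],[0,0,0],[0,0,0]], "delta_pos": [[0.4,0.03,0],[0.8,0.06,0],[0.9,0.08,0],[0.9,0.08,0],[0.9,0.07,0]], "claw": [0,0,0,0,0]}}

```text
time_s: 14.58
position: [0.5132, -0.0903, 0.2609]
tool_rot: [-0.002, 0.875, 0.485, -0.001]
force: [0.8, -0.2, -0.1]
width: 0.0092
```

Emit:
{"method": "apply_moves", "body": {"delta_rot": [[0,0,0],[0,0,0],[0,0,0],[0,0,0],[0,0,0]], "delta_pos": [[0.9,0.07,0],[0.9,0.07,0],[0.8,0.06,0],[0.5,0.04,0],[0.18,0.01,0]], "claw": [0,0,0,0,0]}}

```text
time_s: 15.0
position: [0.5718, -0.0101, 0.2607]
tool_rot: [-0.002, 0.874, 0.486, -0.002]
force: [-1.3, -0.1, -1.1]
width: 0.0092
```

Emit:
{"method": "apply_moves", "body": {"delta_rot": [[0,0,0],[0,0,0],[0,0,0],[0,0,0]], "delta_pos": [[0,0,0],[0,0,0],[0,0,0],[0,0,0]], "claw": [0,0,0,0]}}

```text
time_s: 15.33
position: [0.5718, -0.0132, 0.2637]
tool_rot: [-0.0, 0.875, 0.485, -0.0]
force: [0.3, -0.1, -1.5]
width: 0.0091
```

```bash
python3 plan.py .5728 -.0129 .24 -32; python3 -c "
from h import *
im,d=get_image('side');cv2.imwrite('pics/s11r.png',im)
cv2.imwrite('pics/s11.png',cv2.resize(im[165:285,280:400],None,fx=5,fy=5,interpolation=2))
im,d=get_image('top');cv2.imwrite('pics/t11.png',cv2.resize(im[190:290,295:395],None,fx=6,fy=6,interpolation=2))"
```

```text
t 15.33 p [ 0.5718 -0.0132  0.2637] yaw -32.03 F [ 0.3 -0.1 -1.5] w 0.0091 M [-0.08 -0.06 -0.04] j6 0.32
rot [[-0.01, 0.01, -0.01]]
pos [[0.03, 0.02, 0.79]]
```

View pics/s11.png

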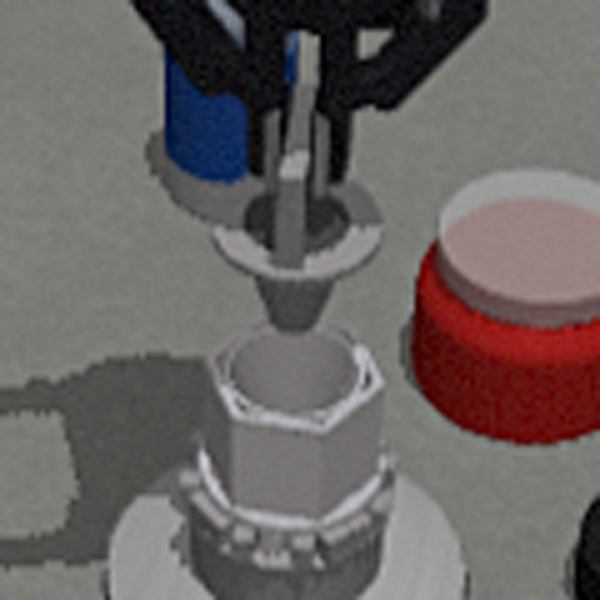

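View pics/t11.png

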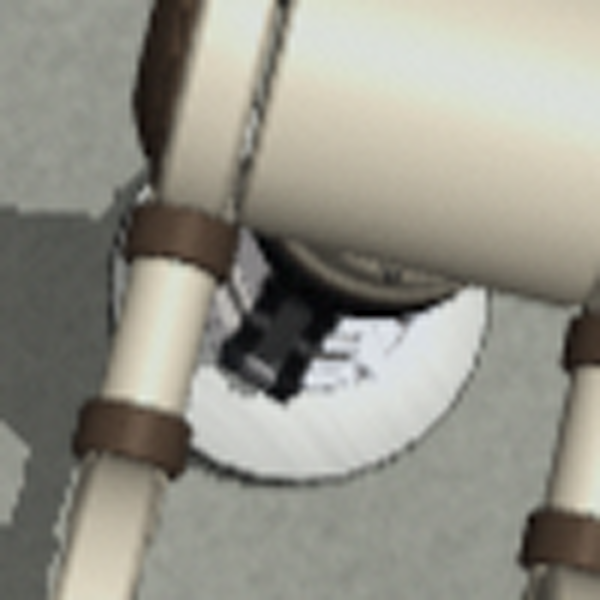

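The side crop agrees: lip centre x≈299 against mouth centre ≈296 (≈301 expected from perspective), so it is aligned within about 1 mm. I'll lower gently.

Emit:
{"method": "apply_moves", "body": {"delta_rot": [[0,0,0],[0,0,0],[0,0,0],[0,0,0],[0,0,0]], "delta_pos": [[0.01,0.01,0.2],[0,0.01,0.4],[0,0,0.4],[0,0,0.3],[0,0,0.2]], "claw": [0,0,0,0,0]}}

```text
time_s: 15.85
position: [0.5718, -0.0121, 0.2162]
tool_rot: [-0.001, 0.874, 0.485, -0.001]
force: [0.1, 0.1, -2.5]
width: 0.0094
```

Emit:
{"method": "apply_moves", "body": {"delta_rot": [[0,0,0],[0,0,0],[0,0,0],[0,0,0]], "delta_pos": [[0,0,0.1],[0,0,0.1],[0,0,0.05],[0,0,0]], "claw": [0,0,0,0]}}

```text
time_s: 16.18
position: [0.573, -0.0123, 0.2115]
tool_rot: [0.0, 0.874, 0.485, 0.0]
force: [0.4, -0.7, -0.2]
width: 0.0092
```

```bash
python3 plan.py;python3 -c "
from h import *
im,d=get_image('side')
cv2.imwrite('pics/s12.png',cv2.resize(im[185:285,290:390],None,fx=6,fy=6,interpolation=2))"
```

```text
t 16.18 p [ 0.573  -0.0123  0.2115] yaw -31.95 F [ 0.4 -0.7 -0.2] w 0.0092 M [ 0.02 -0.02 -0.01] j6 0.33
```

View pics/s12.png

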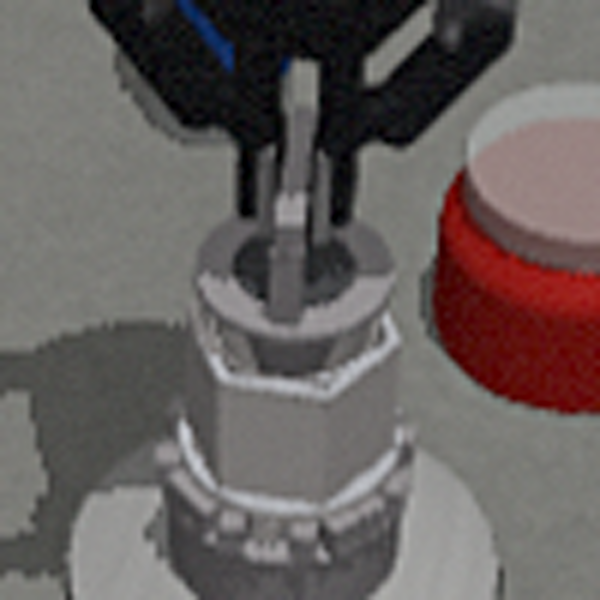

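Emit:
{"method": "apply_moves", "body": {"delta_rot": [[0,0,0],[0,0,0],[0,0,0],[0,0,0],[0,0,0]], "delta_pos": [[0,0,0.07],[0,0,0.07],[0,0,0.07],[0,0,0.07],[0,0,0]], "claw": [0,0,0,0,0]}}

```text
time_s: 16.65
position: [0.5727, -0.0123, 0.2025]
tool_rot: [-0.0, 0.874, 0.485, -0.0]
force: [0.7, -0.2, -1.2]
width: 0.0094
```

Emit:
{"method": "apply_moves", "body": {"delta_rot": [[0,0,0],[0,0,0],[0,0,0],[0,0,0]], "delta_pos": [[0,0,0.05],[0,0,0.05],[0,0,0.05],[0,0,0]], "claw": [0,0,0,0]}}

```text
time_s: 16.98
position: [0.5728, -0.0123, 0.1982]
tool_rot: [-0.0, 0.874, 0.485, -0.0]
force: [0.3, -0.9, -1.4]
width: 0.0094
```

Emit:
{"method": "apply_moves", "body": {"delta_rot": [[0,0,0],[0,0,0]], "delta_pos": [[0,0,0.05],[0,0,0]], "claw": [0,0]}}

```text
time_s: 17.15
position: [0.5729, -0.0123, 0.1968]
tool_rot: [-0.0, 0.874, 0.485, -0.0]
force: [0.0, 0.0, -0.8]
width: 0.009
```

Emit:
{"method": "apply_moves", "body": {"delta_rot": [[0,0,0],[0,0,0]], "delta_pos": [[0,0,0.04],[0,0,0]], "claw": [0,0]}}

```text
time_s: 17.32
position: [0.5729, -0.0123, 0.1957]
tool_rot: [-0.0, 0.874, 0.485, -0.0]
force: [0.8, -1.3, -0.6]
width: 0.0095
```

Emit:
{"method": "apply_moves", "body": {"delta_rot": [[0,0,0],[0,0,0]], "delta_pos": [[0,0,0.04],[0,0,0]], "claw": [0,0]}}

```text
time_s: 17.48
position: [0.5729, -0.0123, 0.1945]
tool_rot: [-0.0, 0.874, 0.485, -0.0]
force: [-0.3, -0.5, -1.6]
width: 0.0091
```

Emit:
{"method": "apply_moves", "body": {"delta_rot": [[0,0,0],[0,0,0]], "delta_pos": [[0,0,0.04],[0,0,0]], "claw": [0,0]}}

```text
time_s: 17.65
position: [0.5729, -0.0123, 0.1933]
tool_rot: [-0.0, 0.874, 0.485, -0.0]
force: [-0.2, -0.5, -0.9]
width: 0.0095
```

Emit:
{"method": "apply_moves", "body": {"delta_rot": [[0,0,0],[0,0,0]], "delta_pos": [[0,0,0.03],[0,0,0]], "claw": [0,0]}}

```text
time_s: 17.82
position: [0.573, -0.0124, 0.1927]
tool_rot: [0.0, 0.874, 0.485, -0.0]
force: [-0.0, -1.1, 0.1]
width: 0.0093
```

Emit:
{"method": "apply_moves", "body": {"delta_rot": [[0,0,0],[0,0,0]], "delta_pos": [[0,0,0.03],[0,0,0]], "claw": [0,0]}}

```text
time_s: 17.98
position: [0.5732, -0.0125, 0.1927]
tool_rot: [0.0, 0.874, 0.485, 0.0]
force: [-1.9, -0.3, 5.6]
width: 0.0095
```

```bash
python3 plan.py;python3 -c "
from h import *
im,d=get_image('side')
cv2.imwrite('pics/s13.png',cv2.resize(im[195:285,295:385],None,fx=6,fy=6,interpolation=2))"
```

```text
t 17.98 p [ 0.5732 -0.0125  0.1927] yaw -31.96 F [-1.9 -0.3  5.6] w 0.0095 M [-0.1   0.42 -0.01] j6 0.33
```

View pics/s13.png

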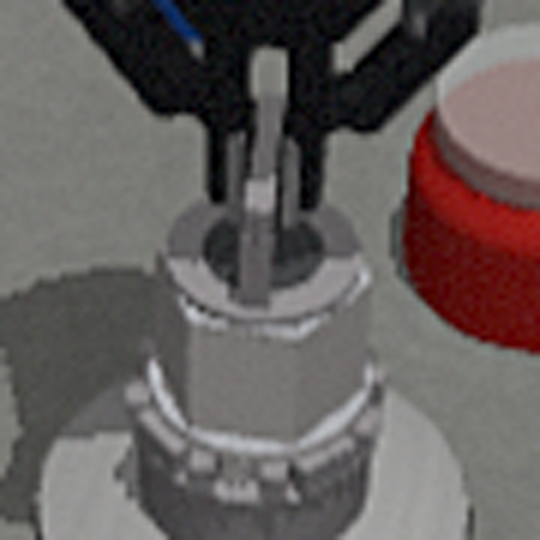

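It is home: z is 0.1927 against a predicted 0.1926, with a gentle 6 N, and the lip lies on the collar. I'll release and withdraw.

Emit:
{"method": "apply_moves", "body": {"delta_rot": [[0,0,0],[0,0,0],[0,0,0],[0,0,0],[0,0,0]], "delta_pos": [[0,0,-0.02],[0,0,0],[0,0,0],[0,0,0],[0,0,0]], "claw": [0.15,0.3,0.4,0.4,0.4]}}

```text
time_s: 18.45
position: [0.5729, -0.0123, 0.192]
tool_rot: [-0.0, 0.874, 0.485, -0.0]
force: [0.2, -0.0, -0.9]
width: 0.0338
```

Emit:
{"method": "apply_moves", "body": {"delta_rot": [[0,0,0],[0,0,0],[0,0,0],[0,0,0],[0,0,0]], "delta_pos": [[0,0,-0.2],[0,0,-0.5],[0,0,-0.8],[0,0,-0.8],[0,0,-0.5]], "claw": [0.4,0.4,0.4,0.4,0.4]}}

```text
time_s: 18.87
position: [0.5738, -0.0125, 0.2795]
tool_rot: [0.001, 0.874, 0.485, 0.001]
force: [-0.1, 0.2, -0.4]
width: 0.0343
```

```bash
python3 plan.py .43 .2 .29 -32
```

```text
t 18.87 p [ 0.5738 -0.0125  0.2795] yaw -31.95 F [-0.1  0.2 -0.4] w 0.0343 M [0.01 0.02 0.04] j6 0.33
rot [[0.0, -0.0, 0.0], [0.0, -0.0, 0.0], [0.0, -0.0, 0.0], [0.0, -0.0, 0.0], [0.0, -0.0, 0.0]]
pos [[0.39, -0.87, -0.04], [0.39, -0.87, -0.04], [0.39, -0.87, -0.04], [0.39, -0.87, -0.04], [0.39, -0.87, -0.04]]
rot [[0.0, -0.0, 0.0], [0.0, -0.0, 0.0], [0.0, -0.0, 0.0], [0.0, -0.0, 0.0]]
pos [[0.39, -0.87, -0.04], [0.39, -0.87, -0.04], [0.39, -0.87, -0.04], [0.39, -0.87, -0.04]]
```

Emit:
{"method": "apply_moves", "body": {"delta_rot": [[0,0,0],[0,0,0],[0,0,0],[0,0,0],[0,0,0]], "delta_pos": [[0.2,-0.44,-0.2],[0.39,-0.87,-0.1],[0.39,-0.87,-0.04],[0.39,-0.87,-0.04],[0.39,-0.87,-0.04]], "claw": [0.4,0.4,0.4,0.4,0.4]}}

```text
time_s: 19.28
position: [0.4994, 0.0963, 0.2884]
tool_rot: [-0.0, 0.874, 0.485, -0.0]
force: [-0.1, 0.0, 0.4]
width: 0.0345
```

Emit:
{"method": "apply_moves", "body": {"delta_rot": [[0,0,0],[0,0,0],[0,0,0],[0,0,0],[0,0,0]], "delta_pos": [[0.39,-0.87,0],[0.39,-0.87,0],[0.39,-0.87,0],[0.2,-0.4,0],[0,0,0]], "claw": [0.4,0.4,0.4,0.4,0.4]}}

```text
time_s: 19.7
position: [0.4439, 0.18, 0.2885]
tool_rot: [-0.001, 0.873, 0.487, -0.0]
force: [0.2, 0.7, 0.2]
width: 0.034
```

Run:
```python
from h import *
im,d=get_image('side');cv2.imwrite('pics/s14.png',im);np.save("side14.npy",d)
it,dt=get_image('top');cv2.imwrite('pics/t14.png',it)
a=cv2.resize(im[180:280,290:390],None,fx=4,fy=4,interpolation=2);b=cv2.resize(it[190:290,295:395],None,fx=4,fy=4,interpolation=2)
cv2.imwrite('pics/c14.png',np.hstack([a,b]))
for n,D in(("side",d),("top",dt)):
    P=cloud(n,D);r=np.hypot(P[:,0]-.5735,P[:,1]+.0127)
    Q=P[(r>.024)&(r<.031)&(abs(P[:,2]-.172)<.012)]
    A=np.c_[Q[:,:2]-[.5735,-.0127],np.ones(len(Q))];c,*_=np.linalg.lstsq(A,Q[:,2],rcond=None)
    print(n,"lip top z",c[2],"tilt deg",np.degrees(np.arctan(c[:2])),len(Q),np.std(Q[:,2]-A@c))
    Q=P[(r>.0345)&(r<.0365)&(abs(P[:,2]-.164)<.004)]
```

```text
side lip top z 0.17328316250309284 tilt deg [1.47154396 2.04632304] 269 0.0036629583567735816
top lip top z 0.17284144370549456 tilt deg [1.51349892 1.20298497] 220 0.0023157664503519453
```

View pics/c14.png

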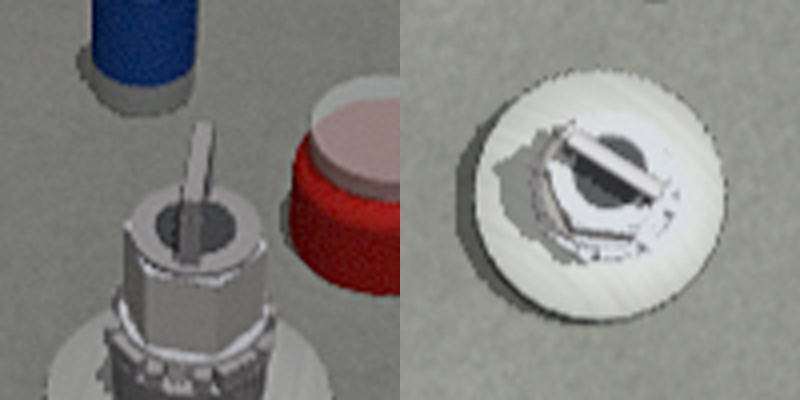

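View pics/t14.png

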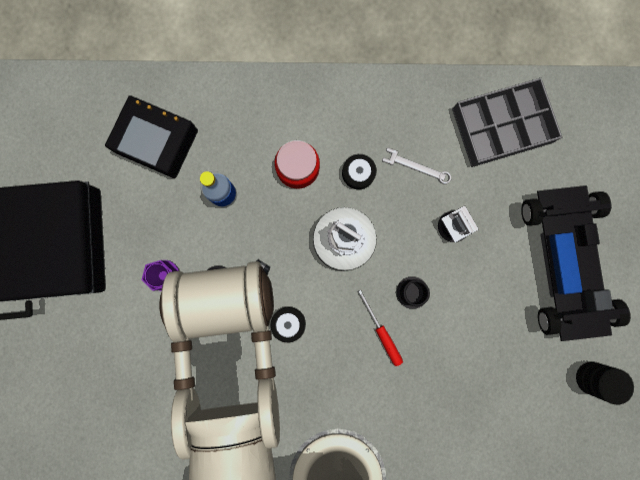

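The lip top measures z≈0.173, which is the expected value. The fitted tilt of 1–2° is close to noise, so I'll check it against the drum top as a baseline and with a model overlay.

Run:
```python
from h import *
im=cv2.imread("pics/s14.png");it,dt=get_image('top')
for n,D in(("side",np.load("side14.npy")),("top",dt)):
    P=cloud(n,D);V=P[:,:2]-[.5735,-.0127];r=np.hypot(*V.T)
    def fit(nm,m,z0,t):
        m=m&(abs(P[:,2]-z0)<t)
        for _ in range(4):
            Q=P[m];A=np.c_[V[m],np.ones(len(Q))];c=np.linalg.lstsq(A,Q[:,2],rcond=None)[0]
            e=P[:,2]-np.c_[V,np.ones(len(V))]@c;m=m&(abs(e)<max(.002,2*np.std(e[m])))
        print(n,nm,"z",round(c[2],4),"tilt",np.round(np.degrees(c[:2]),2),m.sum(),round(np.std(e[m]),4))
    fit("drum",(r>.048)&(r<.07),.066,.008)
    fit("table",(r>.09)&(r<.12),0,.01)
    fit("lip",(r>.022)&(r<.029),.173,.006)
    fit("lip+",(r>.025)&(r<.033),.173,.006)
a=np.linspace(0,2*np.pi,90);k=8;off=np.array([310,195])
c=cv2.resize(im[195:270,310:385],None,fx=k,fy=k,interpolation=2);c0=c.copy()
for z,rr,col in((.173,.032,(0,0,255)),(.119,.037,(0,255,0)),(.114,.037,(0,255,0))):
    p=np.array([(proj("side",[.5735+rr*np.cos(b),-.0127+rr*np.sin(b),z])-off+.5)*k for b in a]);cv2.polylines(c,[np.int32(p)],True,col,1,cv2.LINE_AA)
p=np.array([(proj("side",[.5735+.0358*np.cos(b),-.0127+.0358*np.sin(b),.169])-off+.5)*k for b in np.radians(55+30+60*np.arange(6))]);cv2.polylines(c,[np.int32(p)],True,(255,0,0),1,cv2.LINE_AA)
cv2.imwrite("pics/ov14.png",cv2.resize(np.hstack([c,c0]),(800,400)))
```

```text
side drum z 0.0629 tilt [-0.06  0.11] 1050 0.0026
side table z 0.001 tilt [0.05 0.13] 2258 0.0013
side lip z 0.174 tilt [ 0.24 -0.12] 174 0.0011
side lip+ z 0.1734 tilt [0.43 1.32] 253 0.0017
top drum z 0.0626 tilt [0.16 0.1 ] 1171 0.0025
top table z 0.0002 tilt [0.07 0.09] 2798 0.0018
top lip z 0.1731 tilt [ 0.45 -0.39] 171 0.0013
top lip+ z 0.1726 tilt [1.28 0.69] 228 0.0017
```

View pics/ov14.png

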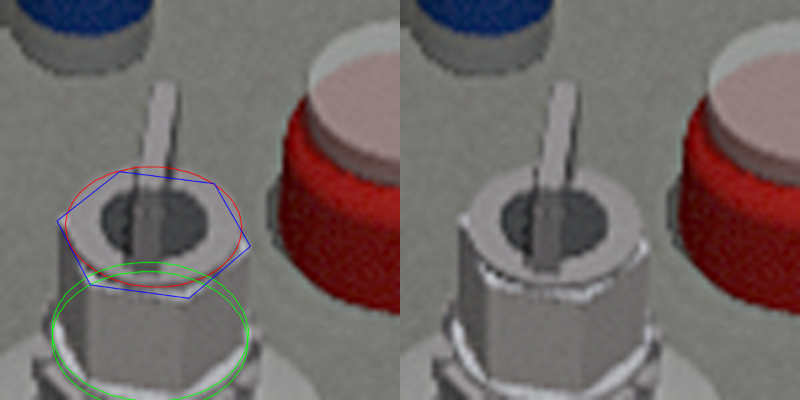

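With edge pixels excluded, the lip's tilt is under 0.5° and its height is 0.173–0.174. The model outlines agree within about 1 px. I'm handing in.

```bash
python3 -c "
from workcell import ctrl
print(ctrl.close_job())"
```

```text
the job is handed in; nothing more can be done
None
```

The churn is set up and handed in after about 20 s of robot time: the funnel is seated in the neck and the strainer is nested in it. The system reported no verdict.

- **Funnel:** It rode on its lugs at a tool height of 0.142 m. I turned it under about 5–6 N from a yaw of 33° until it dropped at about 53°. I then centred it at 55° and lowered it to 0.132 m, exactly the 10 mm drop expected. The final pictures show the flange flush all round.
- **Strainer:** It went down without binding and made first contact at 0.1927 m, against 0.1926 m predicted, with about 6 N. I let go and moved the arm clear.
- **Last checks:** The lip top measured 0.173–0.174 m (0.173 expected). The first tilt fit, which included edge pixels, read 1–2°. Fitted on the lip alone it is 0.5° or less, near the measurement noise. Fits just beyond the lip's edge still read up to 1.3°.
- **Bystanders:** The basket and the other things on the table look unmoved in the last top view. The purple funnel is partly hidden by the arm there, but it was not touched.

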